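Puff the optics clean and put them away in the cabinet

TASK

Put the loose microscope optics (whichever are there of the small pale objective, black eyepiece, lidded canister and black ring) away clean. First, while the carrier tray in front of the air duster is still empty, blow it off by pressing the duster's nozzle cap fully down, gently, and letting it spring up; then stand every optic upright on the tray's floor and give the loaded tray a second such puff where it stands. Finally swing open the door of the small white cabinet, slide the tray all the way in, handle last, and shut the door; knock over none of the vials and bottles.

Things in the scene. Friction and masses are not known exactly. Their poses are not given: they have to be found in the camera images.
- nozzle_top (a point): centre of the flat top of the duster's black sprung nozzle cap (28 mm wide, 18 mm tall; its top 152 mm above the worktop when up). The duster is a 52 mm wide metal can in a fixed 84 mm wide round stand; a thin 60 mm spout points from the cap to the blow point
- nozzle (a joint): travel of the nozzle cap in m: 0 up, 0.006 fully down; a spring returns it (1.4 N at the start, 5.6 N when fully down, rigid stop there)
- blow_point (a point): the point 150 mm in front of the can's axis, where the spout blows; the middle of the tray stands within about 20 mm of it at the start and must be there when puffing (80 mm is near enough)
- tray: loose grey carrier tray, 200 mm long (its x) and 100 mm wide (its y), 0.25 to 0.5 kg. Origin at the centre of its underside, x from the handle end to the leading end. Floor 4 mm thick with a 4 mm wide rim, 9 mm high, round the loading area, which runs from x = -52 mm to +96 mm and y = -46 to +46 mm
- tray_handle (a point): grip point on the tray's handle, 65 mm above the tray's underside at tray x = -82 mm: an upright fin, 36 mm long (tray x), 10 mm thick (tray y) and 80 mm tall, at the end of the tray
- tray_floor (a point): centre of the loading area on the upper face of the tray's floor (tray x = +22 mm, 4 mm up); axes as the tray's
- objective_b_c (a point): centre of the small pale objective lens with a conical upper half, 24 mm wide, 36 mm tall, standing upright (its z up); 18 mm above its underside. Absent in some starts
- eyepiece_c (a point): centre of the black eyepiece, a stepped round tube 33 mm wide, 45 mm tall, standing upright; 22.5 mm above its underside. Absent in some starts
- objective_can_c (a point): centre of the black round canister with a ribbed grey-blue lid, 40 mm wide, 51 mm tall, standing upright; 25.5 mm above its underside. Only its body, the lower 34 mm (38 mm wide), can be gripped, not the lid. Absent in some starts
- adapter_ring_c (a point): centre of the black camera adapter ring lying flat, 39 mm wide, 14 mm tall; 7 mm above its underside. Absent in some starts
- storage_cabinet: fixed low white cabinet, 250 mm deep (its x), 140 mm wide (its y), 92 mm high; origin at the centre of its underside, x from the front to the back. Inside it is 124 mm wide, 84 mm high, free from the front plane (x = -125 mm) to x = +117 mm, with no raised floor: the tray slides in on the worktop and is home with its origin at cabinet x of -23 to +17 mm
- cabinet_mouth (a point): middle of the foot of the cabinet's front opening, in the front plane on the worktop; axes as the cabinet's. The roof stops 70 mm short of the front plane over the whole width, so that the gripped tray handle and the fingers may pass in between the side walls, which are 92 mm high
- cabinet_door (a joint): opening of the cabinet door in rad: 0 shut, 1.95 fully open, almost shut at the start; it stays where it is left. Upright hinge at the cabinet's left front edge as seen facing the door; turns clockwise seen from above as it opens. The panel is 140 mm wide, 8 mm thick, its top 88 mm above the worktop, and covers the front
- cabinet_door_handle (a point): middle of the door's handle, an upright round bar 11 mm thick, 61 mm tall, standing 35 mm out from the door's outer face, 110 mm from the hinge edge; this point is 58 mm and the bar's top 89 mm above the worktop
- cabinet_door_hinge (a point): point on the upright hinge line of the door
- vial_mid: bystander: sample vial 22 mm wide, 48 mm tall, standing among the optics (origin at its underside); do not knock it over
- dropper: bystander: brown dropper bottle 30 mm wide, 74 mm tall, (origin at its underside) standing behind, left of the duster; do not knock it over
- dropper_white: bystander: white dropper bottle 28 mm wide, 67 mm tall, (origin at its underside) behind, right of the duster; do not knock it over

How it is judged:
By the outcome, as a careful person would: the job done as asked, in the order asked, and still so for the second after the job is handed in, with the robot touching nothing.
Of the_objective_b, the_eyepiece, the_objective_can, the_adapter_ring only 2 to 3 are there at a start; the rules pass over those that are not, and their reading is None.
At some moment in a run one of the_adapter_ring, the_objective_can may be knocked a few centimetres aside while the robot is not near it.
It also fails if it takes over 184 s, if anything falls off the work surface, if the arm or the gripper's body presses on something with over 40 N, if the wrist force passes 120 N, or if a joint passes its speed limit or range.

ROBOT

A 6-joint arm with a two-finger parallel gripper is mounted at the origin on a cart in front of the work surface, level with it; the furniture and walls round the work are solid. World frame = base frame: x ahead of the robot, y to its left, z up, the work surface at z = 0. Lengths are in m, angles in rad, forces in N, time in s.
With the tool pointing down it reaches from about 0.325 to 0.9 m from the base axis. Payload 6.1 kg.
Tool frame: the origin (TCP) lies on the centre line of the jaws, within the pads' length; the fingertips stand 11 mm ahead of it and the grasp point (between the pads) lies 8 mm behind it (ctrl.tcp_to_tips is the distance from the TCP to the fingertips, in m); z points along the fingers, y is the line along which they close (so a half turn about z gives the same grasp; the last joint's range is limited). The gripper opens to 85 mm and grips with 20 to 120 N. Pads are 22 mm wide; open, the fingers measure 114 mm over their backs; the gripper's body (76 mm by 85 mm) begins 54 mm behind the grasp point. The pads swing forward as they close: fully open they stand 13 mm farther back than shut.
Start: joints at [1.078, 0.22, 1.526, -0, 1.395, -0.126], TCP at [0.224, 0.583, 0.242] pointing down, gripper open.
Joint ranges: [-2.98, 2.98], [-0.91, 2.08], [0.09, 2.57], [-1.24, 4.39], [0.2, 2.65], [-2.68, 2.68]. Speed limits (rad/s): [2.57, 2.57, 3.01, 3.14, 3.14, 3.14].

INTERFACE

Orientations are given as a rotation vector (axis times angle).
In Python, from plant import ctrl gives the robot as it stands.
- The arm moves only by the tool send_rows, never from a script. Its argument "commands" is a list of rows, each a list of 7 numbers: the turn, a rotation vector about the tool's x, y, z in rad, then the shift along the tool's x, y, z in cm, then the opening, from 0 (shut) to 1 (fully open). A call has exactly 8 rows; each row is the pose to reach, as a shift and turn from the pose commanded when the call began, along the tool's axes at that moment; what a row does not reach only later rows make up. A row lasts 1/10 s, in which the tool goes at most 50 mm and 8.59 degrees, less where a joint would pass 70% of its speed; a pose out of reach is approached as far as the arm can. A call with a gripper value outside its range is refused whole. The fingers move at their own pace and stop on an object; "grip_force" is the grip in N (left out, the last holds). Time passes only in rows, so rows that repeat a pose let the fingers close, or fill a call up. It gives the time, the measured TCP pose, the force, the opening and the grip force at its end, in the units of the state.
- ctrl.get_obs(): the state, without advancing time (a new reading comes with each control period).
- ctrl.read_camera(name): name is "scene" or "top"; returns a dict with "color" (384x512x3 uint8, red, green, blue), "fov_y" (degrees; the focal length in pixels is half the picture's height over the tangent of half this angle, whatever the lens; pixels are square), "cx", "cy" (the principal point, pixels), "eye" and "rotation" of the camera in the world. Camera axes: x right, y down, z forward; pixel columns grow to the right and rows downward; lengths in m; the calibration is good to about 2 mm. A picture is of the moment at which its call begins. There is no depth.
- ctrl.job_done(): hands the job in; it is judged then, once.
Trained networks look in the newest picture that a camera, given by its name, has taken for a name from the list of things; names that differ only in an ending like _2 or _b are one class to them, and where a whole thing is asked for, a point or a joint stands for the part that bears it (a point fixed in the world has none). Each returns a list of dicts, best first, with "conf" (0 to 1); they miss things now and then, are a little off and sometimes report something else, mostly with a low value. They report only what shows in the picture. A call takes as long as a camera call.
- ctrl.boxes_of(camera, name): "xy" ([column, row] as shares, 0 to 1, of the picture: columns of its width, rows of its height, amid what is visible of it).
- ctrl.spot_point(camera, name): "xy" ([column, row] as shares, 0 to 1, of the picture: columns of its width, rows of its height: a listed point, or the origin of a listed thing).
The state is a dict: "t": time; "joints": joint angles; "qd": joint speeds; "tau": joint torques, N m; "eef_pos": TCP position; "ee_rot": TCP orientation; "contact_force": force on the tool from outside, world axes, zero at the start; "torque": the same for the moment, N m; "opening": finger opening in m; "grip_force": force on a finger pad.
Only numpy, scipy, OpenCV 4.12 (cv2) and the standard library are available. Lean on these libraries where they do the work, as an engineer would, in place of code of your own. Each camera call takes 0.05 s, during which the arm holds its last target. There are 200 camera calls.

## Working session

There is one attempt and no reset: what is moved stays moved. The work goes in short steps, Python scripts to look and compute and a tool call to move; the robot and the scene stay as the last step left them, time stands still between calls to the robot, and variables do not carry over. Pictures are saved under pics/ and viewed, at most 14 in all, crops included, and the job is handed in when it is done.

Besides the shell and the picture viewer there is one more tool, called after "Emit:" by a JSON object that holds its "op" and its "data", one argument or row to a line. send_rows: Moves the arm, as the interface text tells. Its arguments: {"type":"object","properties":{"commands":{"type":"array","items":{"type":"array","items":{"type":"number"}}},"grip_force":{"type":"number"}},"required":["commands"]}

```bash
mkdir -p pics; ls; cat > h.py <<'E'
import numpy as np, cv2
from plant import ctrl
from scipy.spatial.transform import Rotation as R
def cam(name):
    c=ctrl.read_camera(name); return c
def ray(c,xy):
    h,w=c["color"].shape[:2]; f=h/2/np.tan(np.radians(c["fov_y"])/2)
    d=np.array([(xy[0]*w-c["cx"])/f,(xy[1]*h-c["cy"])/f,1.]); return np.array(c["eye"]),np.array(c["rotation"])@d
def atz(c,xy,z):
    e,d=ray(c,xy); return e+d*(z-e[2])/d[2]
def save(c,fn,crop=None,s=1):
    im=c["color"][:,:,::-1]
    if crop: im=im[crop[1]:crop[3],crop[0]:crop[2]]
    cv2.imwrite("pics/"+fn,cv2.resize(im,None,fx=s,fy=s,interpolation=cv2.INTER_CUBIC))
def st():
    o=ctrl.get_obs(); print("t",round(o["t"],2),"p",np.round(o["eef_pos"],4),"R",np.round(R.from_rotvec(o["ee_rot"]).as_matrix(),3).tolist(),"F",np.round(o["contact_force"],1),"op",round(o["opening"],4),"gf",o["grip_force"])
    return o
E
python3 - <<'E'
from h import *
o=st()
Z=dict(nozzle_top=.152,blow_point=0,tray=0,tray_handle=.065,tray_floor=.004,objective_b_c=.018,eyepiece_c=.0225,objective_can_c=.0255,adapter_ring_c=.007,storage_cabinet=0,cabinet_mouth=0,cabinet_door_handle=.058,cabinet_door_hinge=.088,vial_mid=0,dropper=0,dropper_white=0)
for n in("scene","top"):
    c=cam(n); save(c,n+"0.png",s=1.5); print(n,np.round(c["eye"],3),np.round(c["rotation"],2).tolist())
    for k,z in Z.items():
        r=ctrl.spot_point(n,k)[:2]
        print(k,[(round(q["conf"],2),np.round(q["xy"],3).tolist(),np.round(atz(c,q["xy"],z)[:2],3).tolist()) for q in r])
E
```

```text
pics
t 0.0 p [0.2239 0.5829 0.2412] R [[-0.933, 0.359, -0.001], [0.359, 0.933, -0.002], [0.0, -0.002, -1.0]] F [-0.1  0.9  0.7] op 0.0855 gf 0.0
scene [-0.058 -0.521  0.646] [-1.96, 0.99, -0.5]Traceback (most recent call last):
  File "<stdin>", line 8, in <module>
  File "h.py", line 10, in atz
    e,d=ray(c,xy); return e+d*(z-e[2])/d[2]
                                       ~^^^
IndexError: invalid index to scalar variable.
```

```bash
sed -i 's/np.array(c\["rotation"\])@d/R.from_rotvec(c["rotation"]).apply(d)/' h.py
python3 - <<'E'
from h import *
Z=dict(nozzle_top=.152,blow_point=0,tray=0,tray_handle=.065,tray_floor=.004,objective_b_c=.018,eyepiece_c=.0225,objective_can_c=.0255,adapter_ring_c=.007,storage_cabinet=0,cabinet_mouth=0,cabinet_door_handle=.058,cabinet_door_hinge=.088,vial_mid=0,dropper=0,dropper_white=0)
for n in("scene","top"):
    c=cam(n); save(c,n+"0.png",s=1.5); print(n,np.round(c["eye"],3),c["fov_y"])
    for k,z in Z.items():
        r=ctrl.spot_point(n,k)[:2]
        print(k,[(round(q["conf"],2),np.round(q["xy"],3).tolist(),np.round(atz(c,q["xy"],z)[:2],3).tolist()) for q in r])
E
```

```text
scene [-0.058 -0.521  0.646] 54.15887861498192
nozzle_top [(0.6, [0.251, 0.526], [0.341, 0.161]), (0.59, [0.498, 0.424], [0.664, 0.031])]
blow_point []
tray [(0.6, [0.429, 0.615], [0.503, 0.032])]
tray_handle [(0.64, [0.382, 0.532], [0.512, 0.121])]
tray_floor [(0.59, [0.446, 0.615], [0.513, 0.01])]
objective_b_c [(0.54, [0.251, 0.526], [0.448, 0.346])]
eyepiece_c [(0.42, [0.622, 0.722], [0.505, -0.263])]
objective_can_c []
adapter_ring_c [(0.7, [0.43, 0.615], [0.498, 0.026])]
storage_cabinet [(0.76, [0.727, 0.802], [0.514, -0.39])]
cabinet_mouth [(0.66, [0.623, 0.72], [0.528, -0.254]), (0.29, [0.428, 0.621], [0.495, 0.028])]
cabinet_door_handle [(0.66, [0.584, 0.694], [0.476, -0.229]), (0.65, [0.666, 0.648], [0.582, -0.277])]
cabinet_door_hinge [(0.97, [0.66, 0.646], [0.548, -0.283]), (0.69, [0.623, 0.721], [0.447, -0.291])]
vial_mid [(0.47, [0.3, 0.528], [0.506, 0.304])]
dropper [(0.73, [0.578, 0.693], [0.526, -0.193]), (0.62, [0.43, 0.498], [0.672, 0.179])]
dropper_white [(0.47, [0.564, 0.544], [0.717, -0.051]), (0.42, [0.3, 0.551], [0.475, 0.267])]
top [ 0.449 -0.011  1.526] 50.5
[... 176 characters left out ...]
ay_floor [(0.85, [0.48, 0.535], [0.502, 0.01])]
objective_b_c [(0.56, [0.298, 0.587], [0.437, 0.356])]
eyepiece_c [(0.53, [0.355, 0.572], [0.455, 0.248])]
objective_can_c [(0.2, [0.682, 0.524], [0.507, -0.371])]
adapter_ring_c []
storage_cabinet [(0.98, [0.684, 0.516], [0.519, -0.382])]
cabinet_mouth [(0.84, [0.621, 0.515], [0.524, -0.261]), (0.44, [0.392, 0.419], [0.675, 0.177])]
cabinet_door_handle [(0.75, [0.597, 0.547], [0.478, -0.206]), (0.63, [0.356, 0.565], [0.464, 0.239])]
cabinet_door_hinge [(0.59, [0.626, 0.46], [0.595, -0.259])]
vial_mid [(0.41, [0.336, 0.541], [0.501, 0.286])]
dropper [(0.43, [0.392, 0.424], [0.667, 0.178])]
dropper_white [(0.41, [0.514, 0.383], [0.722, -0.061])]
```

View pics/scene0.png

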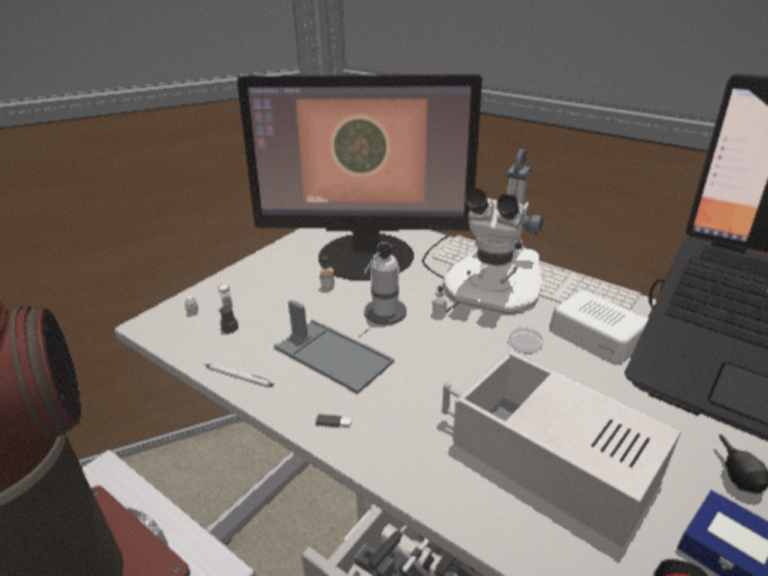

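View pics/top0.png

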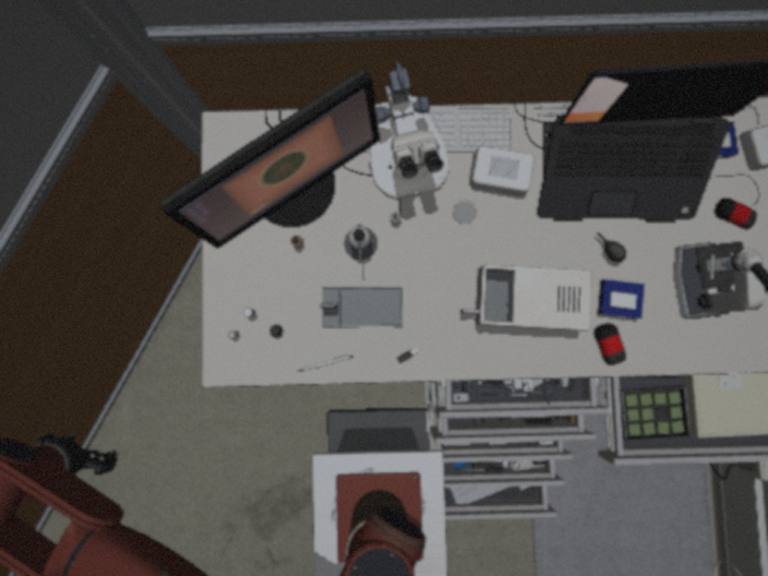

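The scene shows two optics, the objective at about (234,335) and the eyepiece at (276,331) in the top view, with a vial at (250,313). There's no canister or ring. The tray is at (362,307), the duster at (360,240), and the cabinet is on the right with its door handle at (468,314). Next I'll take close crops for precision.

```bash

python3 - <<'E'
from h import *
a=cam("top")["color"][:,:,::-1]; b=cam("scene")["color"][:,:,::-1]
f=lambda im,x,y,w,h:cv2.resize(im[y:y+h,x:x+w],(400,300),interpolation=cv2.INTER_CUBIC)
A=np.vstack([np.hstack([f(a,140,190,80,60),f(a,210,135,80,60)]),np.hstack([f(b,110,180,80,60),f(b,210,155,80,60)])])
cv2.imwrite("pics/c1.png",A)
A=np.vstack([np.hstack([f(a,300,170,100,75),f(a,205,175,80,60)]),np.hstack([f(b,280,230,120,90),f(b,170,190,100,75)])])
cv2.imwrite("pics/c2.png",A)
E
```

```text
(no output)
```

View pics/c1.png

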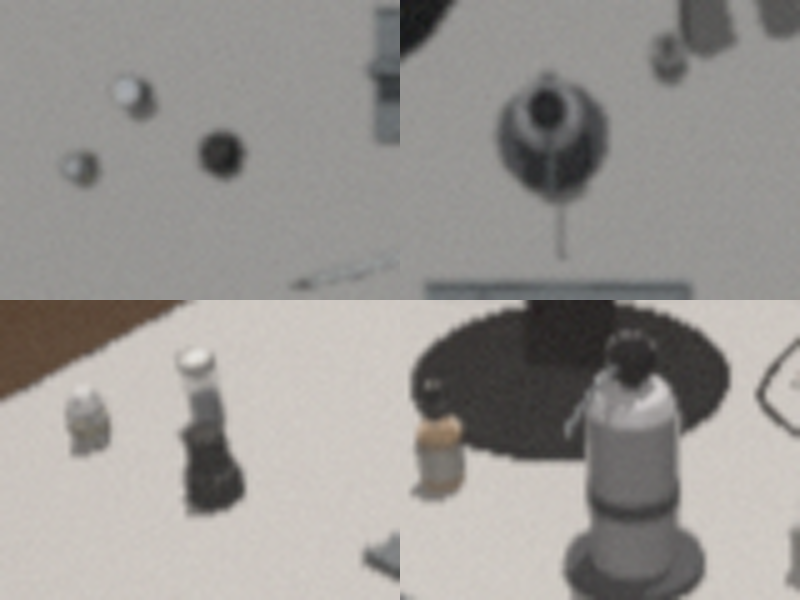

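View pics/c2.png

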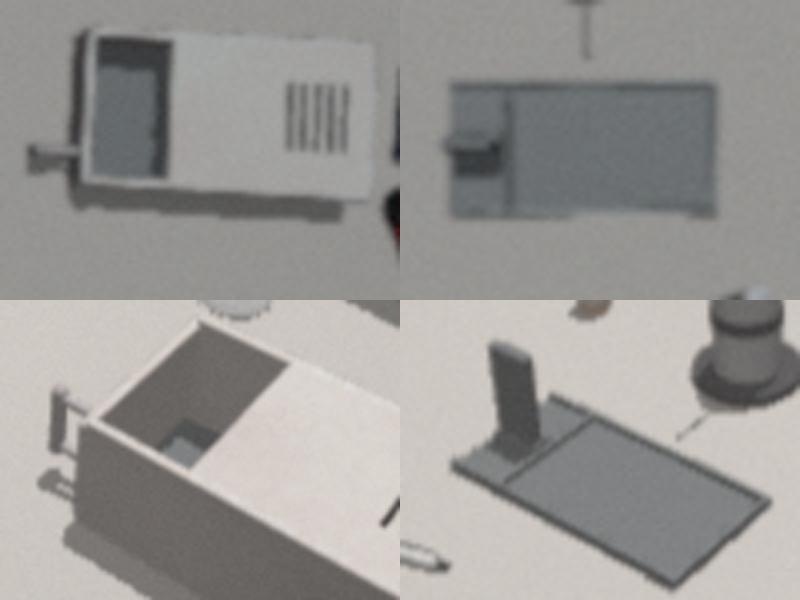

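Two optics are confirmed. The tray is aligned with the world axes and its leading end points to -y. The cabinet is turned by a few degrees and its door is nearly shut. I'll convert these pixels to positions.

```bash

python3 - <<'E'
from h import *
c=cam("top"); s=cam("scene")
g=lambda c,x,y,z:np.round(atz(c,((x)/512,(y)/384),z)[:2],4)
T=lambda n,x,y,z:print(n,g(c,x,y,z))
S=lambda n,x,y,z:print(n,"S",g(s,x,y,z))
T("noz",239.4,157,.152); S("noz",256.6,164,.152)
T("eye",184.4,220.6,.04); S("eye base",110+215/5,180+198/5,.005)
T("obj",156.0,223.2,.025);S("obj base",110+88/5,180+145/5,.005)
T("vial",140+131/5,190+94/5,.04)
for x,y in((49,82),(317,82),(49,217),(317,217)): T("tray",205+x/5,175+y/5,.007)
T("fin top",205+75/5,175+137/5,.08)
for x,y in((85,32),(85,180),(375,43),(372,197)): T("cab",300+x/4,170+y/4,.09)
T("hd",300+37/4,170+152/4,.089); S("hd top",280+60/120*36,230+92/300*90,.089)
S("cab TL",280+.3*205,230+.3*22,.092);S("cab door near",280+.3*85,230+.3*122,.09)
T("spout tip",210+160/5,135+255/5,.14)
from scipy.spatial.transform import Rotation as R
# FK-free limits info
print(c["fov_y"],R.from_rotvec(c["rotation"]).as_matrix().round(3).tolist())
E
```

```text
noz [0.6626 0.0261]
noz S [0.6621 0.0231]
eye [0.4516 0.2346]
eye base S [0.444  0.2322]
obj [0.4448 0.3415]
obj base S [0.4345 0.3355]
vial [0.4962 0.3005]
tray [0.5576 0.1251]
tray [ 0.5524 -0.0754]
tray [0.4569 0.1268]
tray [ 0.4519 -0.0724]
fin top [0.5127 0.1007]
cab [ 0.5895 -0.2606]
cab [ 0.4589 -0.2551]
cab [ 0.5731 -0.5166]
cab [ 0.4376 -0.506 ]
hd [ 0.4845 -0.2141]
hd top S [ 0.4701 -0.2282]
cab TL S [ 0.584  -0.2738]
cab door near S [ 0.4551 -0.2554]
spout tip [0.5641 0.0199]
50.5206751267853 [[-0.025, -0.995, 0.094], [-1.0, 0.026, 0.002], [-0.004, -0.094, -0.996]]
```

```bash
cat >> h.py <<'E'
def plan(*wps):
    """rows (turn, shift cm) for each waypoint (x,y,z,yaw deg of tool y), each taken from the previous one"""
    o=st(); p=np.array(o["eef_pos"]); M=R.from_rotvec(o["ee_rot"])
    for x,y,z,w in wps:
        w=np.radians(w); Y=np.array([np.cos(w),np.sin(w),0]); Zt=np.array([0,0,-1.]); N=R.from_matrix(np.c_[np.cross(Y,Zt),Y,Zt])
        q=np.array([x,y,z]); print((x,y,z,round(np.degrees(w))),np.round((M.inv()*N).as_rotvec(),3).tolist(),np.round(M.inv().apply(q-p)*100,2).tolist())
        p,M=q,N
E
python3 -c "
from h import *
print(ctrl.tcp_to_tips)
plan((.45,.27,.25,35),(.662,.025,.21,0),(.662,.025,.168,0))"
```

```text
0.011
t 2.0 p [0.2241 0.5834 0.2423] R [[-0.933, 0.359, 0.0], [0.359, 0.933, -0.0], [-0.0, -0.0, -1.0]] F [ 0.8 -0.6  0.2] op 0.0853 gf 0.0
(0.45, 0.27, 0.25, 35) [-0.0, 0.0, 0.593] [-32.32, -21.16, -0.77]
(0.662, 0.025, 0.21, 0) [0.0, 0.0, 0.611] [-32.23, 3.31, 4.0]
(0.662, 0.025, 0.168, 0) [0.0, 0.0, 0.0] [0.0, 0.0, 4.2]
```

Emit:
{"op": "send_rows", "data": {
  "commands": [
    [0,0,0.593,-32.32,-21.16,-0.77,0],
    [0,0,0.593,-32.32,-21.16,-0.77,0],
    [0,0,0.593,-32.32,-21.16,-0.77,0],
    [0,0,0.593,-32.32,-21.16,-0.77,0],
    [0,0,0.593,-32.32,-21.16,-0.77,0],
    [0,0,0.593,-32.32,-21.16,-0.77,0],
    [0,0,0.593,-32.32,-21.16,-0.77,0],
    [0,0,0.593,-32.32,-21.16,-0.77,0]
  ]
}}

```text
t: 2.8
eef_pos: [0.4514, 0.2675, 0.2504]
ee_rot: [1.452, 2.785, 0.001]
contact_force: [-0.0, 0.5, 0.4]
opening: 0.0006
grip_force: 0.0
```

Emit:
{"op": "send_rows", "data": {
  "commands": [
    [0,0,0.611,-32.23,3.31,4,0],
    [0,0,0.611,-32.23,3.31,4,0],
    [0,0,0.611,-32.23,3.31,4,0],
    [0,0,0.611,-32.23,3.31,4,0],
    [0,0,0.611,-32.23,3.31,4,0],
    [0,0,0.611,-32.23,3.31,4,0],
    [0,0,0.611,-32.23,3.31,4,0],
    [0,0,0.611,-32.23,3.31,4,0]
  ]
}}

```text
t: 3.6
eef_pos: [0.6633, 0.0213, 0.2087]
ee_rot: [2.226, 2.217, -0.002]
contact_force: [-0.2, 0.5, -0.5]
opening: -0.0
grip_force: 0.0
```

```bash
python3 - <<'E'
from h import *
plan((.662,.024,.166,0))
a=cam("top")["color"][:,:,::-1]; b=cam("scene")["color"][:,:,::-1]
f=lambda im,x,y,w,h:cv2.resize(im[y:y+h,x:x+w],(400,300),interpolation=cv2.INTER_CUBIC)
cv2.imwrite("pics/c3.png",np.hstack([f(a,200,120,80,60),f(b,210,130,100,75)]))
E
```

```text
t 3.6 p [0.6633 0.0213 0.2087] R [[0.004, 1.0, -0.001], [1.0, -0.004, -0.001], [-0.001, -0.001, -1.0]] F [-0.2  0.5 -0.5] op -0.0 gf 0.0
(0.662, 0.024, 0.166, 0) [-0.001, 0.001, -0.004] [0.27, -0.13, 4.27]
```

View pics/c3.png

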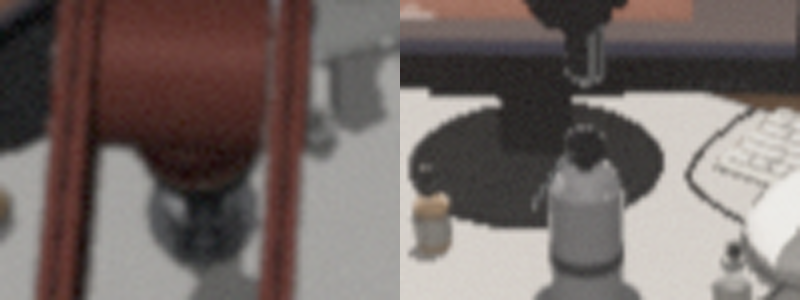

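Seen from the scene camera, the fingertips at (585,85) are right above the cap at (585,140). Pressing now, in slow steps.

Emit:
{"op": "send_rows", "data": {
  "commands": [
    [0,0,0,0.27,-0.13,3,0],
    [0,0,0,0.27,-0.13,4.27,0],
    [0,0,0,0.27,-0.13,4.4,0],
    [0,0,0,0.27,-0.13,4.5,0],
    [0,0,0,0.27,-0.13,4.6,0],
    [0,0,0,0.27,-0.13,4.7,0],
    [0,0,0,0.27,-0.13,4.8,0],
    [0,0,0,0.27,-0.13,4.9,0]
  ]
}}

```text
t: 4.5
eef_pos: [0.6612, 0.0276, 0.1618]
ee_rot: [2.221, 2.221, 0.002]
contact_force: [0.1, -0.0, 1.9]
opening: -0.0003
grip_force: 1.1
```

Emit:
{"op": "send_rows", "data": {
  "commands": [
    [0,0,0,0,0,0.05,0],
    [0,0,0,0,0,0.1,0],
    [0,0,0,0,0,0.15,0],
    [0,0,0,0,0,0.2,0],
    [0,0,0,0,0,0.25,0],
    [0,0,0,0,0,0.3,0],
    [0,0,0,0,0,0.35,0],
    [0,0,0,0,0,0.35,0]
  ]
}}

```text
t: 5.3
eef_pos: [0.6611, 0.0277, 0.1579]
ee_rot: [2.221, 2.221, 0.001]
contact_force: [2.3, 0.6, 5.0]
opening: 0.0
grip_force: 2.4
```

Emit:
{"op": "send_rows", "data": {
  "commands": [
    [0,0,0,0,0,0.03,0],
    [0,0,0,0,0,0.06,0],
    [0,0,0,0,0,0.09,0],
    [0,0,0,0,0,0.12,0],
    [0,0,0,0,0,0.15,0],
    [0,0,0,0,0,0.18,0],
    [0,0,0,0,0,0.2,0],
    [0,0,0,0,0,0.2,0]
  ]
}}

```text
t: 6.1
eef_pos: [0.6612, 0.0277, 0.157]
ee_rot: [2.221, 2.221, 0.001]
contact_force: [-0.4, 1.0, 9.8]
opening: 0.0003
grip_force: 5.1
```

Force rose to 9.8 N at the hard stop, so the cap was fully down. I'll lift off and re-measure the optics with the arm clear.

Emit:
{"op": "send_rows", "data": {
  "commands": [
    [0,0,0,0,0,-0.4,0],
    [0,0,0,0,0,-0.9,0],
    [0,0,0,0,0,-1.5,0],
    [0,0,0,0,0,-3,0],
    [0,0,0,0,0,-6,0],
    [0,0,0,0,0,-6,0],
    [0,0,0,0,0,-6,0],
    [0,0,0,0,0,-6,0]
  ]
}}

```text
t: 6.9
eef_pos: [0.66, 0.0278, 0.2147]
ee_rot: [-2.22, -2.221, 0.002]
contact_force: [-1.0, -0.0, -0.2]
opening: -0.0001
grip_force: 0.0
```

```bash
python3 - <<'E'
from h import *
# eyepiece/objective: dark & bright blobs in the top picture vs table
plan((.45,.233,.16,0),(.45,.233,.10,0))
for n in("top","scene"):
    c=cam(n)
    for k,z in(("eyepiece_c",.0225),("objective_b_c",.018)):
        print(n,k,[(round(q["conf"],2),np.round(np.array(q["xy"])*[512,384],1).tolist(),np.round(atz(c,q["xy"],z)[:2],3).tolist()) for q in ctrl.boxes_of(n,k)[:3]])
E
```

```text
t 6.9 p [0.66   0.0278 0.2147] R [[-0.0, 1.0, -0.002], [1.0, 0.0, 0.0], [0.0, -0.002, -1.0]] F [-1.  -0.  -0.2] op -0.0001 gf 0.0
(0.45, 0.233, 0.16, 0) [-0.002, -0.0, 0.0] [20.52, -20.99, 5.51]
(0.45, 0.233, 0.1, 0) [0.0, 0.0, 0.0] [0.0, 0.0, 6.0]
top eyepiece_c [(0.51, [181.1, 220.0], [0.454, 0.25])]
top objective_b_c [(0.55, [321.1, 199.9], [0.515, -0.269])]
scene eyepiece_c [(0.75, [154.1, 214.0], [0.45, 0.23])]
scene objective_b_c [(0.54, [128.6, 201.8], [0.45, 0.347]), (0.29, [377.2, 290.1], [0.55, -0.383])]
```

Emit:
{"op": "send_rows", "data": {
  "commands": [
    [0,0,0,20.52,-21,5.5,0.65],
    [0,0,0,20.52,-21,5.5,0.65],
    [0,0,0,20.52,-21,5.5,0.65],
    [0,0,0,20.52,-21,5.5,0.65],
    [0,0,0,20.52,-21,5.5,0.65],
    [0,0,0,20.52,-21,5.5,0.65],
    [0,0,0,20.52,-21,5.5,0.65],
    [0,0,0,20.52,-21,5.5,0.65]
  ]
}}

```text
t: 8.0
eef_pos: [0.4501, 0.2335, 0.1604]
ee_rot: [2.218, 2.224, -0.0]
contact_force: [0.5, -0.3, 0.2]
opening: 0.0554
grip_force: 0.0
```

```bash
python3 - <<'E'
from h import *
plan((.45,.233,.08,0),(.45,.233,.02,0))
a=cam("top")["color"][:,:,::-1]; b=cam("scene")["color"][:,:,::-1]
f=lambda im,x,y,w,h:cv2.resize(im[y:y+h,x:x+w],(400,300),interpolation=cv2.INTER_CUBIC)
cv2.imwrite("pics/c4.png",np.hstack([f(a,140,180,80,60),f(b,110,155,100,75)]))
E
```

```text
t 8.0 p [0.4501 0.2335 0.1604] R [[-0.003, 1.0, 0.0], [1.0, 0.003, -0.0], [-0.0, 0.0, -1.0]] F [ 0.5 -0.3  0.2] op 0.0554 gf 0.0
(0.45, 0.233, 0.08, 0) [0.0, 0.0, 0.003] [-0.05, -0.01, 8.04]
(0.45, 0.233, 0.02, 0) [0.0, 0.0, 0.0] [0.0, 0.0, 6.0]
```

View pics/c4.png

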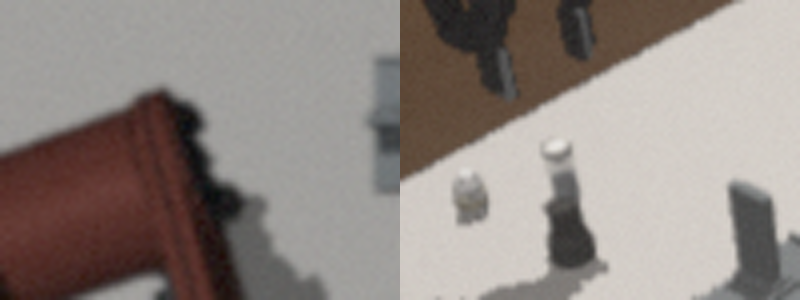

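Fingers at crop (500,80)/(580,40) are above the eyepiece at (570,235), and the vial stands clear behind it. Descending and gripping.

Emit:
{"op": "send_rows", "data": {
  "commands": [
    [0,0,0,-0.05,0,5,0.65],
    [0,0,0,-0.05,0,8,0.65],
    [0,0,0,-0.05,0,10,0.65],
    [0,0,0,-0.05,0,11.5,0.65],
    [0,0,0,-0.05,0,12.8,0.65],
    [0,0,0,-0.05,0,13.6,0.65],
    [0,0,0,-0.05,0,14.2,0.65],
    [0,0,0,-0.05,0,14.2,0.65]
  ]
}}

```text
t: 8.9
eef_pos: [0.4507, 0.2321, 0.0181]
ee_rot: [-2.222, -2.221, 0.001]
contact_force: [0.1, -0.1, 0.0]
opening: 0.0556
grip_force: 0.0
```

Emit:
{"op": "send_rows", "data": {
  "commands": [
    [0,0,0,0,0,0,0],
    [0,0,0,0,0,0,0],
    [0,0,0,0,0,0,0],
    [0,0,0,0,0,0,0],
    [0,0,0,0,0,0,0],
    [0,0,0,0,0,0,0],
    [0,0,0,0,0,0,0],
    [0,0,0,0,0,0,0]
  ],
  "grip_force": 25
}}

```text
t: 9.7
eef_pos: [0.4516, 0.2328, 0.0194]
ee_rot: [2.221, 2.221, 0.003]
contact_force: [0.3, -1.1, 7.4]
opening: 0.0298
grip_force: 24.2
```

Emit:
{"op": "send_rows", "data": {
  "commands": [
    [0,0,0,0,0,-0.5,0],
    [0,0,0,0,0,-1.5,0],
    [0,0,0,0,0,-3,0],
    [0,0,0,0,0,-5,0],
    [0,0,0,0,0,-7,0],
    [0,0,0,0,0,-8,0],
    [0,0,0,0,0,-8,0],
    [0,0,0,0,0,-8,0]
  ]
}}

```text
t: 10.5
eef_pos: [0.4503, 0.2323, 0.0981]
ee_rot: [-2.221, -2.221, 0.001]
contact_force: [-0.7, -0.4, -0.7]
opening: 0.0299
grip_force: 23.8
```

```bash
python3 - <<'E'
from h import *
plan((.507,-.03,.09,0),(.507,-.03,.04,0))
b=cam("scene")["color"][:,:,::-1]
cv2.imwrite("pics/c5.png",cv2.resize(b[145:220,110:210],(600,450),interpolation=cv2.INTER_CUBIC))
E
```

```text
t 10.5 p [0.4503 0.2323 0.0981] R [[-0.0, 1.0, -0.0], [1.0, 0.0, -0.0], [-0.0, -0.0, -1.0]] F [-0.7 -0.4 -0.7] op 0.0299 gf 23.82452750185621
(0.507, -0.03, 0.09, 0) [-0.0, 0.0, 0.0] [-26.23, 5.67, 0.81]
(0.507, -0.03, 0.04, 0) [0.0, 0.0, 0.0] [0.0, 0.0, 5.0]
```

View pics/c5.png

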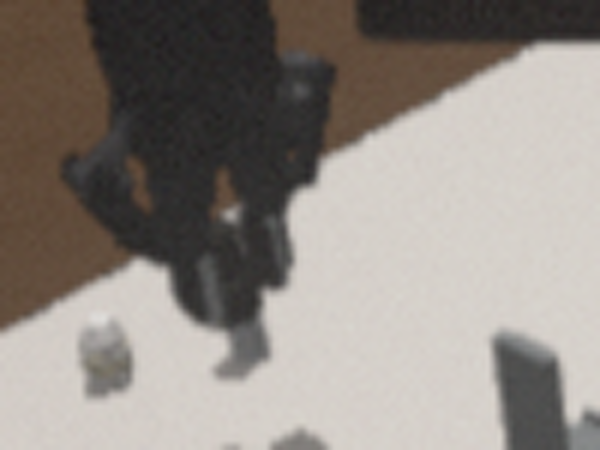

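The eyepiece (215,280) hangs upright in the grip and the objective stands at (105,355). I'll carry it high over the tray handle.

Emit:
{"op": "send_rows", "data": {
  "commands": [
    [0,0,0,0,0,-3,0],
    [0,0,0,-1,0.5,-5.2,0],
    [0,0,0,-5,1,-5.2,0],
    [0,0,0,-10,2,-5.2,0],
    [0,0,0,-15,3.5,-5.2,0],
    [0,0,0,-20,4.5,-5.2,0],
    [0,0,0,-24,5.2,-5.2,0],
    [0,0,0,-26.2,5.7,-5.2,0]
  ]
}}

```text
t: 11.35
eef_pos: [0.5072, -0.0329, 0.1492]
ee_rot: [-2.224, -2.218, 0.003]
contact_force: [0.8, 0.7, -0.4]
opening: 0.0297
grip_force: 24.0
```

Emit:
{"op": "send_rows", "data": {
  "commands": [
    [0,0,0,0,0,3,0],
    [0,0,0,0,0,6,0],
    [0,0,0,0,0,9,0],
    [0,0,0,0,0,10.5,0],
    [0,0,0,0,0,11.5,0],
    [0,0,0,0,0,11.8,0],
    [0,0,0,0,0,12.1,0],
    [0,0,0,0,0,12.3,0]
  ]
}}

```text
t: 12.15
eef_pos: [0.5084, -0.0297, 0.0281]
ee_rot: [2.22, 2.221, 0.001]
contact_force: [-0.1, 0.1, -0.9]
opening: 0.0295
grip_force: 24.0
```

Emit:
{"op": "send_rows", "data": {
  "commands": [
    [0,0,0,0,0,0.1,0],
    [0,0,0,0,0,0.2,0],
    [0,0,0,0,0,0.3,0],
    [0,0,0,0,0,0.35,0],
    [0,0,0,0,0,0.4,0],
    [0,0,0,0,0,0.45,0],
    [0,0,0,0,0,0.45,0],
    [0,0,0,0,0,0.45,0]
  ]
}}

```text
t: 12.95
eef_pos: [0.5078, -0.0296, 0.0234]
ee_rot: [2.221, 2.221, 0.0]
contact_force: [-2.7, 0.1, 5.1]
opening: 0.0296
grip_force: 24.5
```

Contact on the floor at 5 N. I'll release, lift, and go to the objective.

Emit:
{"op": "send_rows", "data": {
  "commands": [
    [0,0,0,0,0,0,0.3],
    [0,0,0,0,0,0,0.4],
    [0,0,0,0,0,0,0.55],
    [0,0,0,0,0,0,0.55],
    [0,0,0,0,0,-1,0.55],
    [0,0,0,0,0,-4,0.55],
    [0,0,0,0,0,-8,0.55],
    [0,0,0,0,0,-12.5,0.55]
  ]
}}

```text
t: 13.75
eef_pos: [0.5066, -0.0294, 0.1489]
ee_rot: [-2.22, -2.22, 0.002]
contact_force: [0.5, -0.3, 0.4]
opening: 0.0469
grip_force: 0.0
```

```bash
python3 - <<'E'
from h import *
plan((.45,.30,.15,0),(.442,.339,.09,0),(.442,.339,.015,0))
E
```

```text
t 13.75 p [ 0.5066 -0.0294  0.1489] R [[0.0, 1.0, -0.002], [1.0, -0.0, 0.0], [0.0, -0.002, -1.0]] F [ 0.5 -0.3  0.4] op 0.0469 gf 0.0
(0.45, 0.3, 0.15, 0) [-0.002, -0.0, -0.0] [32.94, -5.67, -0.08]
(0.442, 0.339, 0.09, 0) [0.0, 0.0, 0.0] [3.9, -0.8, 6.0]
(0.442, 0.339, 0.015, 0) [0.0, 0.0, 0.0] [0.0, 0.0, 7.5]
```

Emit:
{"op": "send_rows", "data": {
  "commands": [
    [0,0,0,10,-2,0,0.55],
    [0,0,0,37.2,-6.1,0,0.55],
    [0,0,0,37.2,-6.1,0,0.55],
    [0,0,0,37.2,-6.1,0,0.55],
    [0,0,0,37.2,-6.1,0,0.55],
    [0,0,0,37.2,-6.1,0,0.55],
    [0,0,0,37.2,-6.1,0,0.55],
    [0,0,0,37.2,-6.1,0,0.55]
  ]
}}

```text
t: 14.55
eef_pos: [0.4456, 0.3459, 0.149]
ee_rot: [-2.218, -2.224, -0.003]
contact_force: [-0.2, -1.5, -0.8]
opening: 0.047
grip_force: 0.0
```

Emit:
{"op": "send_rows", "data": {
  "commands": [
    [0,0,0,0,0,2,0.55],
    [0,0,0,0,0,4,0.55],
    [0,0,0,0,0,6,0.55],
    [0,0,0,0,0,7,0.55],
    [0,0,0,0,0,7,0.55],
    [0,0,0,0,0,7,0.55],
    [0,0,0,0,0,7,0.55],
    [0,0,0,0,0,7,0.55]
  ]
}}

```text
t: 15.35
eef_pos: [0.4475, 0.3427, 0.0793]
ee_rot: [2.221, 2.221, 0.003]
contact_force: [-0.2, -0.3, -0.4]
opening: 0.0467
grip_force: 0.0
```

```bash
python3 - <<'E'
from h import *
o=st(); c=cam("scene"); im=c["color"][:,:,::-1].copy()
h,w=im.shape[:2]; f=h/2/np.tan(np.radians(c["fov_y"])/2)
def proj(p):
    q=R.from_rotvec(c["rotation"]).inv().apply(np.array(p)-c["eye"]); return q[0]/q[2]*f+c["cx"],q[1]/q[2]*f+c["cy"]
e=o["eef_pos"]
print(ctrl.boxes_of("scene","objective_b_c")[:2], [atz(c,q["xy"],.018) for q in ctrl.boxes_of("scene","objective_b_c")[:2]])
x0,y0,k=100,150,8; big=cv2.resize(im[y0:y0+70,x0:x0+90],None,fx=k,fy=k,interpolation=cv2.INTER_CUBIC)
for z,col in((0,(0,0,255)),(.018,(0,255,0)),(.036,(255,0,0))):
    ring=np.array([proj([e[0]+.012*np.cos(t),e[1]+.012*np.sin(t),z]) for t in np.linspace(0,6.28,30)])
    cv2.polylines(big,[((ring-[x0,y0])*k).astype(int)],True,col,1)
cv2.imwrite("pics/c6.png",big)
E
```

```text
t 15.35 p [0.4475 0.3427 0.0793] R [[0.0, 1.0, 0.002], [1.0, -0.0, 0.001], [0.001, 0.002, -1.0]] F [-0.2 -0.3 -0.4] op 0.0467 gf 0.0
[{'xy': [0.2508, 0.5258], 'conf': 0.51}] [array([0.44912746, 0.34655115, 0.018     ])]
```

View pics/c6.png

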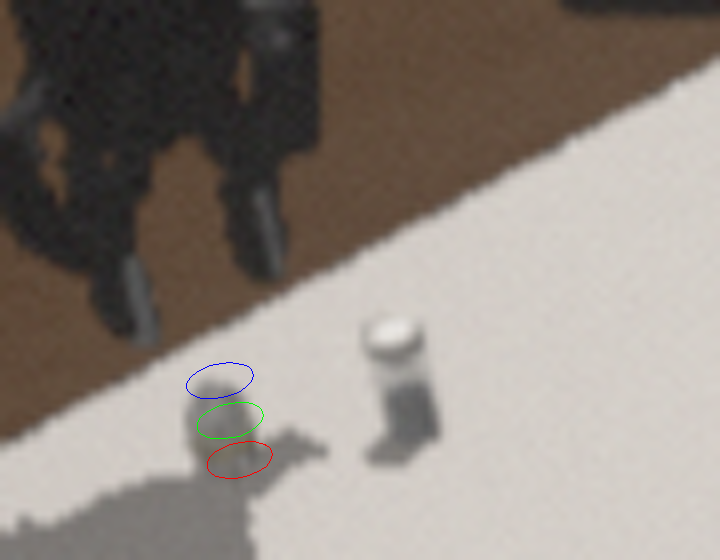

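The rings projected below the TCP fall on the objective, a pixel to the right of its body at (222,430). I'll shift +3 mm in y, then descend and grip.

Emit:
{"op": "send_rows", "data": {
  "commands": [
    [0,0,0,0.3,0,1,0.55],
    [0,0,0,0.3,0,2.5,0.55],
    [0,0,0,0.3,0,4,0.55],
    [0,0,0,0.3,0,5,0.55],
    [0,0,0,0.3,0,5.8,0.55],
    [0,0,0,0.3,0,6.3,0.55],
    [0,0,0,0.3,0,6.5,0.55],
    [0,0,0,0.3,0,6.5,0.55]
  ]
}}

```text
t: 16.3
eef_pos: [0.4467, 0.3454, 0.0129]
ee_rot: [-2.222, -2.221, 0.0]
contact_force: [0.0, -0.4, -0.0]
opening: 0.0471
grip_force: 0.0
```

Emit:
{"op": "send_rows", "data": {
  "commands": [
    [0,0,0,0,0,0,0],
    [0,0,0,0,0,0,0],
    [0,0,0,0,0,0,0],
    [0,0,0,0,0,0,0],
    [0,0,0,0,0,0,0],
    [0,0,0,0,0,0,0],
    [0,0,0,0,0,0,0],
    [0,0,0,0,0,0,0]
  ],
  "grip_force": 25
}}

```text
t: 17.1
eef_pos: [0.4472, 0.3457, 0.0137]
ee_rot: [2.221, 2.221, 0.002]
contact_force: [-0.4, 0.6, 6.1]
opening: 0.0223
grip_force: 25.3
```

Emit:
{"op": "send_rows", "data": {
  "commands": [
    [0,0,0,0,0,-1,0],
    [0,0,0,0,0,-3,0],
    [0,0,0,0,0,-6,0],
    [0,0,0,0,0,-10,0],
    [0,0,0,0,0,-13.6,0],
    [0,0,0,-3,0,-13.6,0],
    [0,0,0,-7,0,-13.6,0],
    [0,0,0,-11,0,-13.6,0]
  ]
}}

```text
t: 17.9
eef_pos: [0.4462, 0.2345, 0.1494]
ee_rot: [2.22, 2.223, 0.0]
contact_force: [0.2, -1.4, -0.7]
opening: 0.0224
grip_force: 24.8
```

Emit:
{"op": "send_rows", "data": {
  "commands": [
    [0,0,0,-4,0,0,0],
    [0,0,0,-8,2,0,0],
    [0,0,0,-12,4,0,0],
    [0,0,0,-16,5,0,0],
    [0,0,0,-20,6,0,0],
    [0,0,0,-21.3,6,0,0],
    [0,0,0,-21.3,6,3,0],
    [0,0,0,-21.3,6,6,0]
  ]
}}

```text
t: 18.7
eef_pos: [0.5074, 0.0219, 0.0894]
ee_rot: [2.222, 2.218, 0.003]
contact_force: [0.5, -0.3, -0.4]
opening: 0.0223
grip_force: 24.8
```

Emit:
{"op": "send_rows", "data": {
  "commands": [
    [0,0,0,0,0,2,0],
    [0,0,0,0,0,4,0],
    [0,0,0,0,0,5.5,0],
    [0,0,0,0,0,6.2,0],
    [0,0,0,0,0,6.5,0],
    [0,0,0,0,0,6.7,0],
    [0,0,0,0,0,6.7,0],
    [0,0,0,0,0,6.7,0]
  ]
}}

```text
t: 19.5
eef_pos: [0.5073, 0.0224, 0.0228]
ee_rot: [2.221, 2.221, 0.001]
contact_force: [0.2, -0.3, 0.2]
opening: 0.0222
grip_force: 24.8
```

Emit:
{"op": "send_rows", "data": {
  "commands": [
    [0,0,0,0,0,0.1,0],
    [0,0,0,0,0,0.2,0],
    [0,0,0,0,0,0.3,0],
    [0,0,0,0,0,0.4,0],
    [0,0,0,0,0,0.45,0],
    [0,0,0,0,0,0.5,0],
    [0,0,0,0,0,0.5,0],
    [0,0,0,0,0,0.5,0]
  ]
}}

```text
t: 20.3
eef_pos: [0.5067, 0.0224, 0.0177]
ee_rot: [-2.221, -2.221, 0.0]
contact_force: [-3.1, -0.6, 7.7]
opening: 0.0218
grip_force: 25.4
```

Emit:
{"op": "send_rows", "data": {
  "commands": [
    [0,0,0,0,0,-0.1,0.25],
    [0,0,0,0,0,-0.1,0.35],
    [0,0,0,0,0,-0.1,0.45],
    [0,0,0,0,0,-0.1,0.45],
    [0,0,0,0,0,-2,0.45],
    [0,0,0,0,0,-6,0.45],
    [0,0,0,0,0,-11,0.45],
    [0,0,0,0,0,-16,0.45]
  ]
}}

```text
t: 21.1
eef_pos: [0.5059, 0.0225, 0.1781]
ee_rot: [-2.221, -2.22, 0.002]
contact_force: [1.6, -0.6, 0.4]
opening: 0.0387
grip_force: 0.0
```

Emit:
{"op": "send_rows", "data": {
  "commands": [
    [0,0,0,0,0,-3.7,0],
    [0,0,0,0,5,-3.7,0],
    [0,0,0,0.2,15.4,-3.7,0],
    [0,0,0,0.2,15.4,-3.7,0],
    [0,0,0,0.2,15.4,-3.7,0],
    [0,0,0,0.2,15.4,-3.7,0],
    [0,0,0,0.2,15.4,-3.7,0],
    [0,0,0,0.2,15.4,-3.7,0]
  ]
}}

```text
t: 21.9
eef_pos: [0.6598, 0.0245, 0.2148]
ee_rot: [2.221, 2.221, 0.001]
contact_force: [-0.4, -0.8, -0.4]
opening: 0.0001
grip_force: 0.0
```

```bash
python3 - <<'E'
from h import *
plan((.661,.025,.166,0))
b=cam("scene")["color"][:,:,::-1]
cv2.imwrite("pics/c7.png",cv2.resize(b[150:270,150:310],(640,480),interpolation=cv2.INTER_CUBIC))
E
```

```text
t 21.9 p [0.6598 0.0245 0.2148] R [[-0.0, 1.0, 0.001], [1.0, 0.0, -0.0], [-0.0, 0.001, -1.0]] F [-0.4 -0.8 -0.4] op 0.0001 gf 0.0
(0.661, 0.025, 0.166, 0) [0.001, 0.0, 0.0] [0.05, 0.12, 4.88]
```

View pics/c7.png

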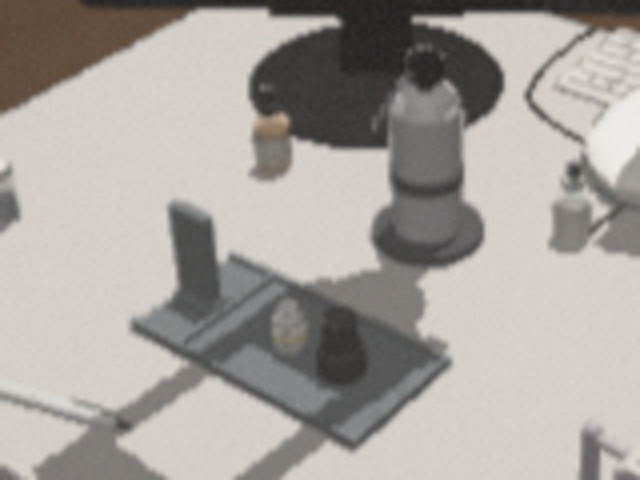

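Both optics stand upright on the tray, the objective at (290,325) and the eyepiece at (340,345). Now the second puff.

Emit:
{"op": "send_rows", "data": {
  "commands": [
    [0,0,0,0.05,0.12,3,0],
    [0,0,0,0.05,0.12,4.7,0],
    [0,0,0,0.05,0.12,5,0],
    [0,0,0,0.05,0.12,5.1,0],
    [0,0,0,0.05,0.12,5.2,0],
    [0,0,0,0.05,0.12,5.3,0],
    [0,0,0,0.05,0.12,5.4,0],
    [0,0,0,0.05,0.12,5.5,0]
  ]
}}

```text
t: 22.75
eef_pos: [0.6625, 0.0248, 0.16]
ee_rot: [2.221, 2.221, 0.002]
contact_force: [-0.5, 0.6, 3.6]
opening: -0.0001
grip_force: 1.7
```

Emit:
{"op": "send_rows", "data": {
  "commands": [
    [0,0,0,0,0,0.05,0],
    [0,0,0,0,0,0.1,0],
    [0,0,0,0,0,0.15,0],
    [0,0,0,0,0,0.2,0],
    [0,0,0,0,0,0.25,0],
    [0,0,0,0,0,0.3,0],
    [0,0,0,0,0,0.35,0],
    [0,0,0,0,0,0.35,0]
  ]
}}

```text
t: 23.55
eef_pos: [0.6625, 0.0248, 0.157]
ee_rot: [2.221, 2.221, 0.002]
contact_force: [-1.2, -0.9, 9.8]
opening: 0.0
grip_force: 4.9
```

Emit:
{"op": "send_rows", "data": {
  "commands": [
    [0,0,0,0,0,-0.4,0],
    [0,0,0,0,0,-0.9,0],
    [0,0,0,0,0,-1.5,0],
    [0,0,0,0,0,-3,0],
    [0,0,0,0,0,-6,0],
    [0,0,0,0,0,-6,0],
    [0,0,0,0,0,-6,0],
    [0,0,0,0,0,-6,0]
  ]
}}

```text
t: 24.35
eef_pos: [0.6613, 0.025, 0.2147]
ee_rot: [-2.221, -2.221, 0.002]
contact_force: [0.3, 0.4, -0.8]
opening: -0.0003
grip_force: 0.0
```

```bash
python3 - <<'E'
from h import *
plan((.55,-.08,.2,0),(.477,-.219,.13,90))
a=cam("top"); b=cam("scene")
x,y,k=305,170,10; f=lambda c,x,y:cv2.resize(c["color"][y:y+60,x:x+40,::-1],(400,600),interpolation=cv2.INTER_CUBIC)
cv2.imwrite("pics/c8.png",np.hstack([f(a,300,170),f(b,285,235)]))
E
```

```text
t 24.35 p [0.6613 0.025  0.2147] R [[-0.0, 1.0, -0.002], [1.0, 0.0, 0.0], [0.0, -0.002, -1.0]] F [ 0.3  0.4 -0.8] op -0.0003 gf 0.0
(0.55, -0.08, 0.2, 0) [-0.002, -0.0, 0.0] [-10.5, -11.13, 1.49]
(0.477, -0.219, 0.13, 90) [0.0, 0.0, -1.571] [-13.9, -7.3, 7.0]
```

View pics/c8.png

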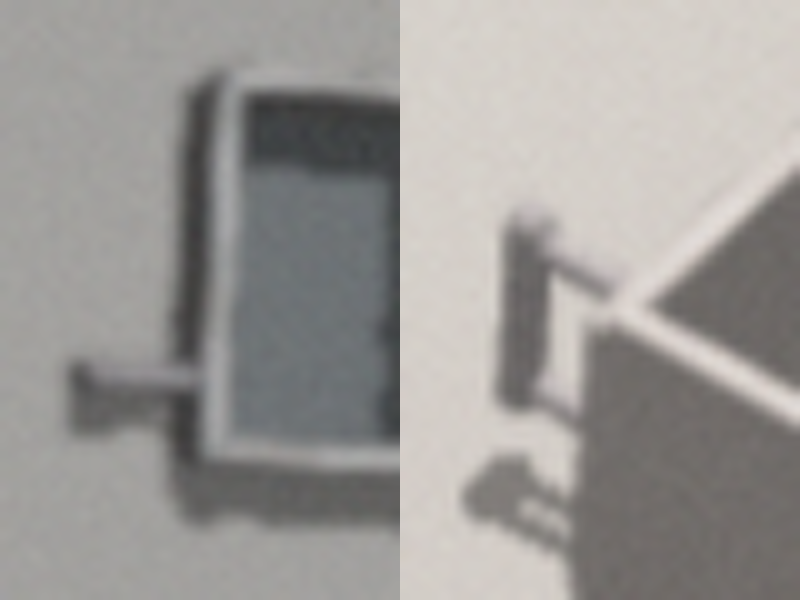

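```bash
python3 - <<'E'
from h import *
a=cam("top"); b=cam("scene")
g=lambda c,x,y,z:atz(c,(x/512,y/384),z)[:2].round(4)
print("bar",g(a,308.2,207.5,.089),g(b,298,256.3,.089), "hinge end",g(a,323.2,177.5,.088),"free end",g(a,320.3,215.2,.088))
print("scene panel corner near",g(b,285+22,235+30.5,.088))
def ray2(c,x,y): return ray(c,(x/512,y/384))
A=[];B=[]
for c,x,y in((a,308.2,207.5),(b,298,256.3)):
    e,d=ray2(c,x,y); d/=np.linalg.norm(d); P=np.eye(3)-np.outer(d,d); A.append(P);B.append(P@e)
print("tri",np.linalg.lstsq(np.vstack(A),np.hstack(B),rcond=None)[0])
E
```

```text
bar [ 0.4864 -0.2104] [ 0.4736 -0.2261] hinge end [ 0.5913 -0.2679] free end [ 0.4583 -0.2521]
scene panel corner near [ 0.4615 -0.2553]
tri [ 0.48833031 -0.21498646  0.07166365]
```

```bash
python3 - <<'E'
from h import *
plan((.485,-.212,.15,-7),(.485,-.215,.06,-7))
E
```

```text
t 24.55 p [0.6613 0.0249 0.2143] R [[0.0, 1.0, -0.002], [1.0, -0.0, 0.0], [0.0, -0.002, -1.0]] F [-0.7  0.3  0. ] op 0.0002 gf 0.0
(0.485, -0.212, 0.15, -7) [-0.002, -0.0, 0.122] [-23.69, -17.61, 6.46]
(0.485, -0.215, 0.06, -7) [0.0, 0.0, 0.0] [-0.3, 0.04, 9.0]
```

Emit:
{"op": "send_rows", "data": {
  "commands": [
    [0,0,0.122,-12,-9,0,0.5],
    [0,0,0.122,-12,-9,0,0.5],
    [0,0,0.122,-12,-9,0,0.5],
    [0,0,0.122,-23.7,-17.6,6.4,0.5],
    [0,0,0.122,-23.7,-17.6,6.4,0.5],
    [0,0,0.122,-23.7,-17.6,6.4,0.5],
    [0,0,0.122,-23.7,-17.6,6.4,0.5],
    [0,0,0.122,-23.7,-17.6,6.4,0.5]
  ]
}}

```text
t: 25.35
eef_pos: [0.4845, -0.2128, 0.1504]
ee_rot: [-2.354, -2.077, 0.001]
contact_force: [0.6, 0.2, 0.3]
opening: 0.0425
grip_force: 0.0
```

```bash
python3 - <<'E'
from h import *
o=st(); c=cam("scene"); im=c["color"][:,:,::-1]
f=lambda c,x,y:cv2.resize(c["color"][y:y+90,x:x+120,::-1],(640,480),interpolation=cv2.INTER_CUBIC)
cv2.imwrite("pics/c9.png",f(c,250,200))
plan((.485,-.215,.06,-7))
E
```

```text
t 25.35 p [ 0.4845 -0.2128  0.1504] R [[0.125, 0.992, -0.002], [0.992, -0.125, 0.001], [0.001, -0.002, -1.0]] F [0.6 0.2 0.3] op 0.0425 gf 0.0
t 25.4 p [ 0.4858 -0.2122  0.1514] R [[0.123, 0.992, -0.0], [0.992, -0.123, 0.001], [0.001, -0.0, -1.0]] F [0.4 0.2 1.1] op 0.0426 gf 0.0
(0.485, -0.215, 0.06, -7) [-0.0, -0.001, -0.001] [-0.3, -0.05, 9.14]
```

View pics/c9.png

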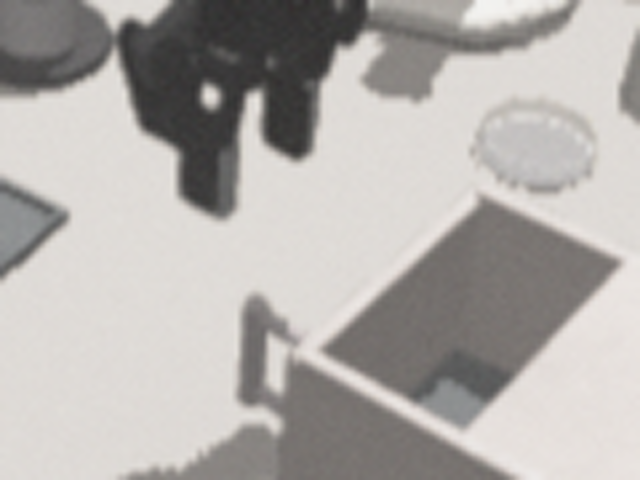

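Fingers' midpoint is at about (250,180) and the bar's top at (257,298). I'll check the camera calibration against the known tip position.

```bash
python3 - <<'E'
from h import *
c=ctrl.read_camera("scene")
h,w=384,512; f=h/2/np.tan(np.radians(c["fov_y"])/2)
def proj(p):
    q=R.from_rotvec(c["rotation"]).inv().apply(np.array(p)-c["eye"]); return np.array([q[0]/q[2]*f+c["cx"],q[1]/q[2]*f+c["cy"]])
k=640/120
print("c9 px of tip",(proj([.4858,-.2122,.1404])-[250,200])*k,"without 11mm",(proj([.4858,-.2122,.1514])-[250,200])*k)
for b in([.485,-.215],[.474,-.226],[.479,-.22]): print(b,(proj(b+[.089])-[250,200])*k,(proj(b+[.0285])-[250,200])*k)
E
```

```text
c9 px of tip [247.52170937 172.45396638] without 11mm [248.66143805 150.64903503]
[0.485, -0.215] [247.24209185 273.88222683] [241.46261631 380.73571721]
[0.474, -0.226] [256.3024359  299.63885847] [250.07801478 407.12534911]
[0.479, -0.22] [250.03414795 286.85066986] [244.10116765 394.02373965]
```

Emit:
{"op": "send_rows", "data": {
  "commands": [
    [0,0,0,-0.65,-0.42,2,0.5],
    [0,0,0,-0.65,-0.42,4,0.5],
    [0,0,0,-0.65,-0.42,5.5,0.5],
    [0,0,0,-0.65,-0.42,6.5,0.5],
    [0,0,0,-0.65,-0.42,7.5,0.5],
    [0,0,0,-0.65,-0.42,8.3,0.5],
    [0,0,0,-0.65,-0.42,9,0.5],
    [0,0,0,-0.65,-0.42,9,0.5]
  ]
}}

```text
t: 26.25
eef_pos: [0.4804, -0.2177, 0.0606]
ee_rot: [-2.352, -2.081, 0.001]
contact_force: [-0.3, 0.4, -0.5]
opening: 0.0422
grip_force: 0.0
```

Emit:
{"op": "send_rows", "data": {
  "commands": [
    [0,0,0,0,0,0,0],
    [0,0,0,0,0,0,0],
    [0,0,0,0,0,0,0],
    [0,0,0,0,0,0,0],
    [0,0,0,0,0,0,0],
    [0,0,0,0,0,0,0],
    [0,0,0,0,0,0,0],
    [0,0,0,0,0,0,0]
  ],
  "grip_force": 30
}}

```text
t: 27.05
eef_pos: [0.4887, -0.2203, 0.0642]
ee_rot: [2.342, 2.069, 0.015]
contact_force: [26.7, -3.0, -16.8]
opening: 0.0098
grip_force: 30.5
```

```bash
python3 - <<'E'
from h import *
st()
H=np.array([.591,-.267]); p=np.array([.488,-.2177]); w=np.radians(-7.1)
Y=np.array([np.cos(w),np.sin(w)]); X=np.array([-np.sin(w),np.cos(w)])
X=np.cross([*Y,0],[0,0,-1])[:2]
for i in range(1,9):
    a=-np.radians(6*i); q=H+np.array([[np.cos(a),-np.sin(a)],[np.sin(a),np.cos(a)]])@(p-H)-p
    print([0,0,round(-a,3),round(q@X*100,2),round(q@Y*100,2),0,0],end=", ")
E
```

```text
t 27.05 p [ 0.4887 -0.2203  0.0642] R [[0.123, 0.992, 0.018], [0.992, -0.123, -0.006], [-0.004, 0.018, -1.0]] F [ 26.7  -3.  -16.8] op 0.0098 gf 30.470958352088928
[0, 0, np.float64(0.105), np.float64(1.11), np.float64(0.44), 0, 0], [0, 0, np.float64(0.209), np.float64(2.17), np.float64(0.99), 0, 0], [0, 0, np.float64(0.314), np.float64(3.17), np.float64(1.65), 0, 0], [0, 0, np.float64(0.419), np.float64(4.09), np.float64(2.41), 0, 0], [0, 0, np.float64(0.524), np.float64(4.93), np.float64(3.26), 0, 0], [0, 0, np.float64(0.628), np.float64(5.67), np.float64(4.2), 0, 0], [0, 0, np.float64(0.733), np.float64(6.32), np.float64(5.2), 0, 0], [0, 0, np.float64(0.838), np.float64(6.85), np.float64(6.27), 0, 0],
```

Emit:
{"op": "send_rows", "data": {
  "commands": [
    [0,0,0,0.05,0.3,0,0],
    [0,0,0,0.1,0.6,0,0],
    [0,0,0,0.1,0.8,0,0],
    [0,0,0,0.1,0.8,0,0],
    [0,0,0,0.1,0.8,0,0],
    [0,0,0,0.1,0.8,0,0],
    [0,0,0,0.1,0.8,0,0],
    [0,0,0,0.1,0.8,0,0]
  ]
}}

```text
t: 27.85
eef_pos: [0.4898, -0.2188, 0.0638]
ee_rot: [2.351, 2.08, 0.0]
contact_force: [-2.6, 0.9, 11.1]
opening: 0.0095
grip_force: 32.1
```

Emit:
{"op": "send_rows", "data": {
  "commands": [
    [0,0,0.052,0.56,0.2,-0.3,0],
    [0,0,0.105,1.11,0.44,-0.3,0],
    [0,0,0.157,1.65,0.7,-0.3,0],
    [0,0,0.209,2.17,0.99,-0.3,0],
    [0,0,0.262,2.68,1.31,-0.3,0],
    [0,0,0.314,3.17,1.65,-0.3,0],
    [0,0,0.366,3.64,2.02,-0.3,0],
    [0,0,0.419,4.09,2.41,-0.3,0]
  ]
}}

```text
t: 28.65
eef_pos: [0.5165, -0.1793, 0.0641]
ee_rot: [-2.733, -1.542, 0.003]
contact_force: [-3.8, 3.9, 0.9]
opening: 0.0094
grip_force: 31.3
```

Low force, and the door follows. Continuing the arc.

Emit:
{"op": "send_rows", "data": {
  "commands": [
    [0,0,0.105,1.11,0.44,0,0],
    [0,0,0.209,2.17,0.99,0,0],
    [0,0,0.314,3.17,1.65,0,0],
    [0,0,0.366,3.64,2.02,0,0],
    [0,0,0.419,4.09,2.41,0,0],
    [0,0,0.471,4.52,2.83,0,0],
    [0,0,0.524,4.93,3.26,0,0],
    [0,0,0.524,4.93,3.26,0,0]
  ]
}}

```text
t: 29.45
eef_pos: [0.5701, -0.1504, 0.0641]
ee_rot: [-3.034, -0.782, 0.003]
contact_force: [-3.7, 16.0, 5.3]
opening: 0.0097
grip_force: 32.1
```

Emit:
{"op": "send_rows", "data": {
  "commands": [
    [0,0,0.105,1.11,0.44,0,0],
    [0,0,0.209,2.17,0.99,0,0],
    [0,0,0.314,3.17,1.65,0,0],
    [0,0,0.419,4.09,2.41,0,0],
    [0,0,0.524,4.93,3.26,0,0],
    [0,0,0.576,5.3,3.73,0,0],
    [0,0,0.628,5.67,4.2,0,0],
    [0,0,0.628,5.67,4.2,0,0]
  ]
}}

```text
t: 30.25
eef_pos: [0.6435, -0.1578, 0.0643]
ee_rot: [-3.127, 0.192, -0.004]
contact_force: [9.5, 20.1, -2.9]
opening: 0.0095
grip_force: 31.6
```

Emit:
{"op": "send_rows", "data": {
  "commands": [
    [0,0,0.052,0.5,0.0,0,0],
    [0,0,0.105,1.0,0.2,0,0],
    [0,0,0.157,1.5,0.4,0,0],
    [0,0,0.175,1.8,0.5,0,0],
    [0,0,0.175,1.8,0.5,0,0.3],
    [0,0,0.175,1.8,0.5,0,0.45],
    [0,0,0.175,1.8,0.5,0,0.45],
    [0,0,0.175,1.8,0.5,0,0.45]
  ]
}}

```text
t: 31.05
eef_pos: [0.6582, -0.1719, 0.0648]
ee_rot: [3.107, -0.466, 0.0]
contact_force: [-0.5, 0.1, 0.2]
opening: 0.0383
grip_force: 0.0
```

Emit:
{"op": "send_rows", "data": {
  "commands": [
    [0,0,0,0,0,-2,0.45],
    [0,0,0,0,0,-5,0.45],
    [0,0,0,0,0,-9,0.45],
    [0,0,0,0,0,-12,0.45],
    [0,0,0,0,0,-12,0.45],
    [0,0,0,0,0,-12,0.45],
    [0,0,0,0,0,-12,0.45],
    [0,0,0,0,0,-12,0.45]
  ]
}}

```text
t: 31.85
eef_pos: [0.6573, -0.1711, 0.1824]
ee_rot: [-3.106, 0.465, 0.005]
contact_force: [-1.0, 0.4, -0.3]
opening: 0.0386
grip_force: 0.0
```

```bash
python3 - <<'E'
from h import *
plan((.51,.06,.18,-30),(.508,.108,.15,-1.5),(.508,.108,.06,-1.5))
c=cam("scene");im=c["color"][:,:,::-1]
cv2.imwrite("pics/c10.png",cv2.resize(im[180:360,160:400],(800,600),interpolation=cv2.INTER_CUBIC))
E
```

```text
t 31.85 p [ 0.6573 -0.1711  0.1824] R [[0.956, -0.293, -0.003], [-0.293, -0.956, 0.001], [-0.003, -0.0, -1.0]] F [-1.   0.4 -0.3] op 0.0386 gf 0.0
(0.51, 0.06, 0.18, -30) [-0.002, 0.003, -1.345] [-20.85, -17.78, 0.31]
(0.508, 0.108, 0.15, -2) [0.0, 0.0, -0.497] [4.06, -2.57, 3.0]
(0.508, 0.108, 0.06, -2) [0.0, 0.0, 0.0] [0.0, 0.0, 9.0]
```

View pics/c10.png

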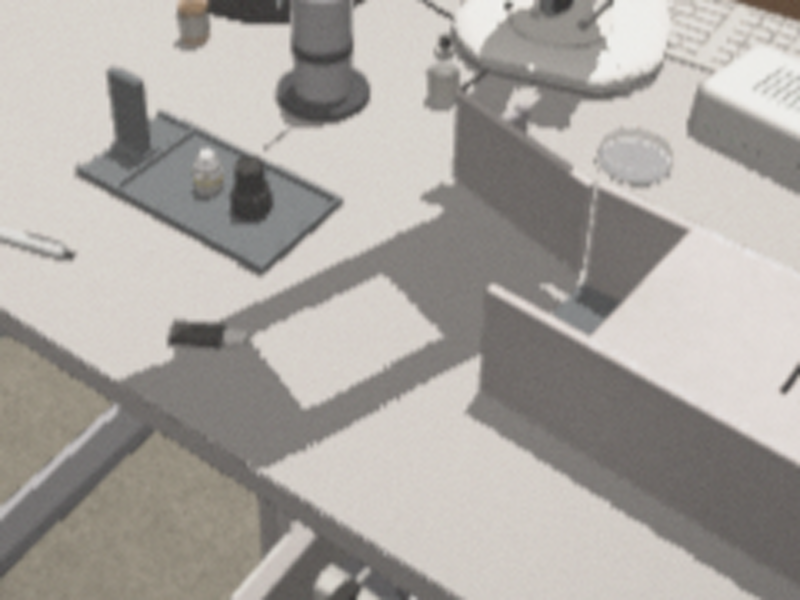

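The door stands open about 105°, and the tray and optics are undisturbed. Moving to the tray handle.

Emit:
{"op": "send_rows", "data": {
  "commands": [
    [0,0,-1.1,-20.85,-17.78,0.3,0.5],
    [0,0,-1.1,-20.85,-17.78,0.3,0.5],
    [0,0,-1.1,-20.85,-17.78,0.3,0.5],
    [0,0,-1.1,-20.85,-17.78,0.3,0.5],
    [0,0,-1.1,-20.85,-17.78,0.3,0.5],
    [0,0,-1.1,-20.85,-17.78,0.3,0.5],
    [0,0,-1.1,-20.85,-17.78,0.3,0.5],
    [0,0,-1.1,-20.85,-17.78,0.3,0.5]
  ]
}}

```text
t: 32.7
eef_pos: [0.5101, 0.0608, 0.1808]
ee_rot: [-2.887, -1.237, 0.002]
contact_force: [0.1, -0.2, -0.4]
opening: 0.0426
grip_force: 0.0
```

```bash
python3 - <<'E'
from h import *
plan((.508,.108,.15,-1.5),(.508,.108,.055,-1.5))
c=cam("top")
cv2.imwrite("pics/c11.png",cv2.resize(c["color"][165:245,200:360,::-1],(800,400),interpolation=cv2.INTER_CUBIC))
s=cam("scene")
for cc,n in((c,"top"),(s,"scene")):
  for k,z in(("tray_handle",.065),("tray",0),("cabinet_mouth",0),("storage_cabinet",0)):
    print(n,k,[(round(q["conf"],2),np.round(atz(cc,q["xy"],z)[:2],3).tolist()) for q in ctrl.spot_point(n,k)[:2]])
E
```

```text
t 32.7 p [0.5101 0.0608 0.1808] R [[0.69, 0.724, -0.001], [0.724, -0.69, -0.0], [-0.001, -0.001, -1.0]] F [ 0.1 -0.2 -0.4] op 0.0426 gf 0.0
(0.508, 0.108, 0.15, -2) [-0.001, 0.001, -0.735] [3.28, -3.4, 3.08]
(0.508, 0.108, 0.055, -2) [0.0, 0.0, 0.0] [0.0, 0.0, 9.5]
top tray_handle [(0.57, [0.512, 0.114])]
top tray [(0.59, [0.513, 0.025])]
top cabinet_mouth [(0.81, [0.528, -0.261])]
top storage_cabinet [(0.56, [0.526, -0.378])]
scene tray_handle [(0.78, [0.518, 0.12]), (0.18, [0.451, -0.399])]
scene tray [(0.95, [0.499, 0.031])]
scene cabinet_mouth [(0.65, [0.526, -0.258])]
scene storage_cabinet [(0.94, [0.511, -0.386])]
```

View pics/c11.png

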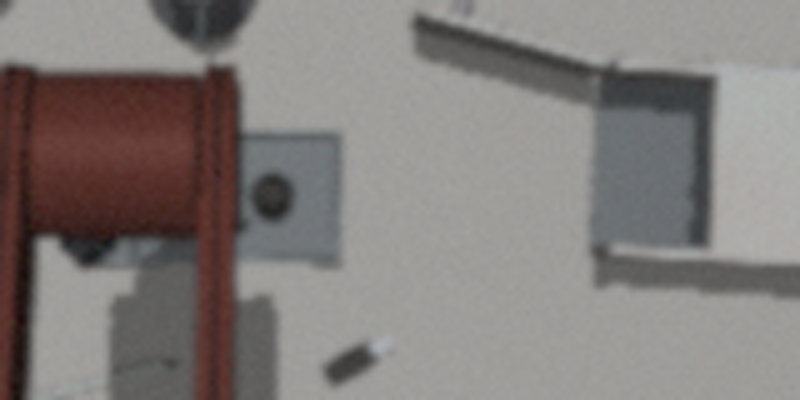

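The door is clear of the mouth. The wall ends are at (600,64) and (597,255), and the tray's leading end is at x≈341.

```bash
python3 - <<'E'
from h import *
c=cam("top")
g=lambda x,y,z:atz(c,((200+x/5)/512,(165+y/5)/384),z)[:2].round(4)
print("front",g(600,64,.092),g(597,255,.092),"at 790",g(790,68,.092),g(790,266,.092),"roof edge",g(713,72,.092),g(707,247,.092))
print("tray end",g(342,133,.008),g(341,267,.008))
E
```

```text
front [ 0.5901 -0.2558] [ 0.4555 -0.2481] at 790 [ 0.5838 -0.39  ] [ 0.4444 -0.383 ] roof edge [ 0.5824 -0.3355] [ 0.4591 -0.3255]
tray end [ 0.5516 -0.0754] [ 0.4519 -0.0717]
```

Emit:
{"op": "send_rows", "data": {
  "commands": [
    [0,0,-0.735,3.28,-3.4,3,0.5],
    [0,0,-0.735,3.28,-3.4,3,0.5],
    [0,0,-0.735,3.28,-3.4,3,0.5],
    [0,0,-0.735,3.28,-3.4,3,0.5],
    [0,0,-0.735,3.28,-3.4,3,0.5],
    [0,0,-0.735,3.28,-3.4,3,0.5],
    [0,0,-0.735,3.28,-3.4,3,0.5],
    [0,0,-0.735,3.28,-3.4,3,0.5]
  ]
}}

```text
t: 34.05
eef_pos: [0.5095, 0.1069, 0.1515]
ee_rot: [2.261, 2.181, 0.0]
contact_force: [-0.3, 0.2, 0.3]
opening: 0.0427
grip_force: 0.0
```

Emit:
{"op": "send_rows", "data": {
  "commands": [
    [0,0,0,0,0,2,0.5],
    [0,0,0,0,0,4,0.5],
    [0,0,0,0,0,5.5,0.5],
    [0,0,0,0,0,7,0.5],
    [0,0,0,0,0,8,0.5],
    [0,0,0,0,0,8.8,0.5],
    [0,0,0,0,0,9,0.5],
    [0,0,0,0,0,9,0.5]
  ]
}}

```text
t: 34.85
eef_pos: [0.5095, 0.107, 0.0615]
ee_rot: [-2.258, -2.184, 0.0]
contact_force: [-0.3, 0.1, 0.2]
opening: 0.0425
grip_force: 0.0
```

Emit:
{"op": "send_rows", "data": {
  "commands": [
    [0,0,0,0,0,0,0.4],
    [0,0,0,0,0,0,0.3],
    [0,0,0,0,0,0,0.2],
    [0,0,0,0,0,0,0.1],
    [0,0,0,0,0,0,0.05],
    [0,0,0,0,0,0,0],
    [0,0,0,0,0,0,0],
    [0,0,0,0,0,0,0]
  ],
  "grip_force": 60
}}

```text
t: 35.65
eef_pos: [0.51, 0.107, 0.0621]
ee_rot: [2.257, 2.184, 0.001]
contact_force: [-0.3, -0.2, 5.1]
opening: 0.009
grip_force: 59.5
```

```bash
python3 - <<'E'
from h import *
plan((.507,.04,.0615,-2),(.505,-.02,.0615,-2),(.5387,-.0464,.0615,-3.7),(.5305,-.174,.0615,-3.7),(.5223,-.3012,.0615,-3.7))
E
```

```text
t 35.65 p [0.51   0.107  0.0621] R [[0.033, 0.999, 0.001], [0.999, -0.033, 0.0], [0.0, 0.001, -1.0]] F [-0.3 -0.2  5.1] op 0.009 gf 59.526641964912415
(0.507, 0.04, 0.0615, -2) [0.001, -0.0, 0.002] [-6.71, -0.08, 0.06]
(0.505, -0.02, 0.0615, -2) [0.0, 0.0, 0.0] [-6.0, 0.01, 0.0]
(0.5387, -0.0464, 0.0615, -4) [0.0, 0.0, 0.03] [-2.52, 3.46, 0.0]
(0.5305, -0.174, 0.0615, -4) [0.0, 0.0, 0.0] [-12.79, 0.01, 0.0]
(0.5223, -0.3012, 0.0615, -4) [0.0, 0.0, 0.0] [-12.75, 0.0, 0.0]
```

Emit:
{"op": "send_rows", "data": {
  "commands": [
    [0,0,0,-0.5,0,0,0],
    [0,0,0,-1.7,0,0,0],
    [0,0,0,-3.2,0,0,0],
    [0,0,0,-5,0,0,0],
    [0,0,0,-6.8,0,0,0],
    [0,0,0,-8.6,0,0,0],
    [0,0,0,-10.4,0,0,0],
    [0,0,0,-12,0,0,0]
  ]
}}

```text
t: 36.45
eef_pos: [0.5059, -0.0129, 0.0621]
ee_rot: [-2.258, -2.184, -0.003]
contact_force: [0.3, 5.5, 6.6]
opening: 0.0091
grip_force: 59.6
```

Emit:
{"op": "send_rows", "data": {
  "commands": [
    [0,0,0,-0.8,0.3,0,0],
    [0,0,0,-1.2,0.8,0,0],
    [0,0,0.01,-1.7,1.4,0,0],
    [0,0,0.02,-2.2,2.1,0,0],
    [0,0,0.03,-2.7,2.8,0,0],
    [0,0,0.03,-3.2,3.3,0,0],
    [0,0,0.03,-3.2,3.4,0,0],
    [0,0,0.03,-3.2,3.4,0,0]
  ]
}}

```text
t: 37.25
eef_pos: [0.5382, -0.0463, 0.0621]
ee_rot: [-2.29, -2.15, 0.001]
contact_force: [-4.8, 0.2, 8.5]
opening: 0.009
grip_force: 60.2
```

```bash
python3 - <<'E'
from h import *
plan((.5305,-.174,.0615,-3.7),(.5223,-.3012,.0615,-3.7))
c=cam("scene")
cv2.imwrite("pics/c12.png",cv2.resize(c["color"][180:330,200:400,::-1],(800,600),interpolation=cv2.INTER_CUBIC))
E
```

```text
t 37.25 p [ 0.5382 -0.0463  0.0621] R [[0.063, 0.998, -0.001], [0.998, -0.063, 0.0], [-0.0, -0.001, -1.0]] F [-4.8  0.2  8.5] op 0.009 gf 60.17769455909729
(0.5305, -0.174, 0.0615, -4) [-0.001, 0.0, 0.001] [-12.79, 0.04, 0.06]
(0.5223, -0.3012, 0.0615, -4) [0.0, 0.0, 0.0] [-12.75, 0.0, 0.0]
```

View pics/c12.png

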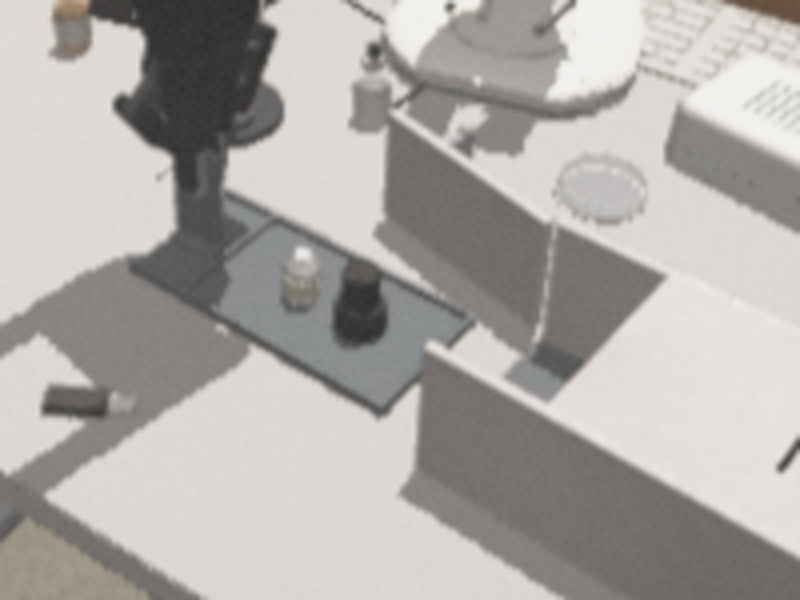

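The tray is upright, loaded and lined up with the mouth. Its far edge runs slightly near the hinge wall, at (473,320) against (540,345), so I'll bias 4 mm toward the near side and slide in.

Emit:
{"op": "send_rows", "data": {
  "commands": [
    [0,0,0,-0.4,-0.2,0,0],
    [0,0,0,-1.2,-0.4,0,0],
    [0,0,0,-2.3,-0.4,0,0],
    [0,0,0,-3.5,-0.4,0,0],
    [0,0,0,-4.7,-0.4,0,0],
    [0,0,0,-5.9,-0.4,0,0],
    [0,0,0,-7,-0.4,0,0],
    [0,0,0,-8,-0.4,0,0]
  ]
}}

```text
t: 38.1
eef_pos: [0.5298, -0.1252, 0.0621]
ee_rot: [-2.29, -2.15, -0.003]
contact_force: [1.1, 6.2, 7.0]
opening: 0.0092
grip_force: 59.8
```

Emit:
{"op": "send_rows", "data": {
  "commands": [
    [0,0,0,-0.7,0,0,0],
    [0,0,0,-1.5,0,0,0],
    [0,0,0,-2.3,0,0,0],
    [0,0,0,-3.1,0,0,0],
    [0,0,0,-3.9,0,0,0],
    [0,0,0,-4.7,0,0,0],
    [0,0,0,-5.4,0,0,0],
    [0,0,0,-6,0,0,0]
  ]
}}

```text
t: 38.9
eef_pos: [0.526, -0.1848, 0.0621]
ee_rot: [-2.29, -2.15, -0.003]
contact_force: [0.9, 5.0, 8.7]
opening: 0.0091
grip_force: 60.0
```

Emit:
{"op": "send_rows", "data": {
  "commands": [
    [0,0,0,-0.7,0,0,0],
    [0,0,0,-1.5,0,0,0],
    [0,0,0,-2.3,0,0,0],
    [0,0,0,-3.1,0,0,0],
    [0,0,0,-3.9,0,0,0],
    [0,0,0,-4.7,0,0,0],
    [0,0,0,-5.4,0,0,0],
    [0,0,0,-6,0,0,0]
  ]
}}

```text
t: 39.7
eef_pos: [0.5222, -0.2447, 0.0621]
ee_rot: [-2.29, -2.15, -0.003]
contact_force: [1.1, 7.3, 8.3]
opening: 0.0092
grip_force: 60.0
```

Emit:
{"op": "send_rows", "data": {
  "commands": [
    [0,0,0,-0.6,0,0,0],
    [0,0,0,-1.3,0,0,0],
    [0,0,0,-2,0,0,0],
    [0,0,0,-2.8,0,0,0],
    [0,0,0,-3.6,0,0,0],
    [0,0,0,-4.3,0,0,0],
    [0,0,0,-4.9,0,0,0],
    [0,0,0,-5.3,0,0,0]
  ]
}}

```text
t: 40.5
eef_pos: [0.5189, -0.2976, 0.0621]
ee_rot: [-2.29, -2.15, -0.003]
contact_force: [0.1, 7.0, 7.5]
opening: 0.0091
grip_force: 60.0
```

Emit:
{"op": "send_rows", "data": {
  "commands": [
    [0,0,0,0,0,0,0.15],
    [0,0,0,0,0,0,0.25],
    [0,0,0,0,0,0,0.35],
    [0,0,0,0,0,0,0.35],
    [0,0,0,0,0,-2,0.35],
    [0,0,0,0,0,-5,0.35],
    [0,0,0,0,0,-9,0.35],
    [0,0,0,0,0,-13,0.35]
  ]
}}

```text
t: 41.3
eef_pos: [0.5179, -0.2979, 0.1921]
ee_rot: [-2.289, -2.149, 0.001]
contact_force: [1.0, -0.2, 0.6]
opening: 0.0298
grip_force: 0.0
```

```bash
python3 - <<'E'
from h import *
from scipy.optimize import least_squares
# tool pose history while holding the handle: TCP xy and ee_rot
D=[((.4898,-.2188),(2.351,2.080,0)),((.5165,-.1793),(-2.733,-1.542,0)),((.5701,-.1504),(-3.034,-.782,0)),((.6435,-.1578),(-3.127,.192,0))]
yaw=[np.degrees(np.arctan2(*R.from_rotvec(r).as_matrix()[[1,0],1])) for _,r in D]; print("yaw",np.round(yaw,1))
P=np.array([d[0] for d in D])
s=least_squares(lambda v:np.hypot(*(P-v[:2]).T)-v[2],[.591,-.267,.115]).x; print("circle",s.round(4))
v=P-s[:2]; print("angles",np.degrees(np.arctan2(v[:,1],v[:,0])).round(1))
plan((.60,-.17,.19,-60),(.658,-.172,.17,-107.1))
c=cam("top"); t=cam("scene")
for n,cc in(("top",c),("scene",t)):
  for k,z in(("tray_handle",.065),("tray",0),("cabinet_door_handle",.058)):
    print(n,k,[(round(q["conf"],2),np.round(atz(cc,q["xy"],z)[:2],3).tolist()) for q in ctrl.spot_point(n,k)[:2]])
E
```

```text
yaw [ -7.  -31.1 -61.1 -97. ]
circle [ 0.5958 -0.2619  0.1145]
angles [157.9 133.8 103.   65.4]
t 41.3 p [ 0.5179 -0.2979  0.1921] R [[0.063, 0.998, -0.001], [0.998, -0.063, 0.001], [0.001, -0.001, -1.0]] F [ 1.  -0.2  0.6] op 0.0298 gf 0.0
(0.6, -0.17, 0.19, -60) [-0.002, -0.0, 0.984] [13.28, 7.39, 0.21]
(0.658, -0.172, 0.17, -107) [0.0, 0.0, 0.822] [4.92, 3.07, 2.0]
top tray_handle [(0.61, [0.518, -0.295])]
top tray []
top cabinet_door_handle [(0.49, [0.657, -0.152])]
scene tray_handle [(0.55, [0.523, -0.298])]
scene tray []
scene cabinet_door_handle [(0.72, [0.645, -0.178])]
```

Emit:
{"op": "send_rows", "data": {
  "commands": [
    [0,0,0.98,13.3,7.4,0,0.45],
    [0,0,0.98,13.3,7.4,0,0.45],
    [0,0,0.98,13.3,7.4,0,0.45],
    [0,0,0.98,13.3,7.4,0,0.45],
    [0,0,0.98,13.3,7.4,0,0.45],
    [0,0,0.98,13.3,7.4,0,0.45],
    [0,0,0.98,13.3,7.4,0,0.45],
    [0,0,0.98,13.3,7.4,0,0.45]
  ]
}}

```text
t: 42.5
eef_pos: [0.6, -0.1698, 0.1897]
ee_rot: [-3.031, -0.818, 0.004]
contact_force: [-1.1, 0.1, -0.0]
opening: 0.0384
grip_force: 0.0
```

Emit:
{"op": "send_rows", "data": {
  "commands": [
    [0,0,0.82,4.9,3.1,2,0.45],
    [0,0,0.82,4.9,3.1,2,0.45],
    [0,0,0.82,4.9,3.1,2,0.45],
    [0,0,0.82,4.9,3.1,2,0.45],
    [0,0,0.82,4.9,3.1,2,0.45],
    [0,0,0.82,4.9,3.1,2,0.45],
    [0,0,0.82,4.9,3.1,2,0.45],
    [0,0,0.82,4.9,3.1,2,0.45]
  ]
}}

```text
t: 43.3
eef_pos: [0.6583, -0.1723, 0.1707]
ee_rot: [-3.109, 0.452, 0.002]
contact_force: [-0.7, -0.0, -0.2]
opening: 0.0384
grip_force: 0.0
```

```bash
python3 -c "
from h import *
plan((.6582,-.1719,.064,-107.1))"
```

```text
t 43.3 p [ 0.6583 -0.1723  0.1707] R [[0.959, -0.285, -0.001], [-0.285, -0.959, 0.0], [-0.001, -0.0, -1.0]] F [-0.7 -0.  -0.2] op 0.0384 gf 0.0
(0.6582, -0.1719, 0.064, -107) [-0.0, 0.001, 0.01] [-0.01, -0.03, 10.67]
```

Emit:
{"op": "send_rows", "data": {
  "commands": [
    [0,0,0,0,0,3,0.45],
    [0,0,0,0,0,5,0.45],
    [0,0,0,0,0,7,0.45],
    [0,0,0,0,0,8,0.45],
    [0,0,0,0,0,9,0.45],
    [0,0,0,0,0,10,0.45],
    [0,0,0,0,0,10.7,0.45],
    [0,0,0,0,0,10.7,0.45]
  ]
}}

```text
t: 44.1
eef_pos: [0.6581, -0.1722, 0.0635]
ee_rot: [-3.108, 0.457, 0.002]
contact_force: [0.0, -0.5, -0.6]
opening: 0.0383
grip_force: 0.0
```

Emit:
{"op": "send_rows", "data": {
  "commands": [
    [0,0,0,0,0,0,0.3],
    [0,0,0,0,0,0,0.2],
    [0,0,0,0,0,0,0.1],
    [0,0,0,0,0,0,0],
    [0,0,0,0,0,0,0],
    [0,0,0,0,0,0,0],
    [0,0,0,0,0,0,0],
    [0,0,0,0,0,0,0]
  ],
  "grip_force": 30
}}

```text
t: 44.9
eef_pos: [0.6617, -0.1682, 0.0657]
ee_rot: [-3.103, 0.455, -0.009]
contact_force: [8.8, 12.9, -2.8]
opening: 0.0097
grip_force: 29.2
```

```bash
python3 - <<'E'
from h import *
o=st(); M=R.from_rotvec(o["ee_rot"]).as_matrix(); p=np.array(o["eef_pos"])[:2]; H=np.array([.5958,-.2619])
print("r",np.hypot(*(p-H)),"ang",np.degrees(np.arctan2(*(p-H)[::-1])))
for d in range(4,45,4):
    a=np.radians(d); q=H+np.array([[np.cos(a),-np.sin(a)],[np.sin(a),np.cos(a)]])@(p-H)-p
    print(d,round(-a,3),np.round(M[:2,:2].T@q*100,2))
E
```

```text
t 44.9 p [ 0.6617 -0.1682  0.0657] R [[0.958, -0.287, 0.006], [-0.287, -0.958, 0.005], [0.005, -0.006, -1.0]] F [ 8.8 12.9 -2.8] op 0.0097 gf 29.186955392360687
r 0.11456264015878936 ang 54.87140601779043
4 -0.07 [-0.77 -0.23]
8 -0.14 [-1.55 -0.4 ]
12 -0.209 [-2.34 -0.52]
16 -0.279 [-3.14 -0.58]
20 -0.349 [-3.94 -0.58]
24 -0.419 [-4.73 -0.54]
28 -0.489 [-5.53 -0.43]
32 -0.559 [-6.31 -0.27]
36 -0.628 [-7.08 -0.06]
40 -0.698 [-7.83  0.21]
44 -0.768 [-8.57  0.53]
```

Emit:
{"op": "send_rows", "data": {
  "commands": [
    [0,0,-0.07,-0.54,-0.72,0,0],
    [0,0,-0.14,-1.32,-0.89,0,0],
    [0,0,-0.209,-2.11,-1.01,0,0],
    [0,0,-0.279,-2.91,-1.07,0,0],
    [0,0,-0.349,-3.71,-1.07,0,0],
    [0,0,-0.419,-4.5,-1.03,0,0],
    [0,0,-0.489,-5.3,-0.92,0,0],
    [0,0,-0.559,-6.08,-0.76,0,0]
  ]
}}

```text
t: 45.7
eef_pos: [0.603, -0.1474, 0.0656]
ee_rot: [3.113, 0.422, 0.002]
contact_force: [-0.0, 1.2, -0.4]
opening: 0.0095
grip_force: 30.2
```

Emit:
{"op": "send_rows", "data": {
  "commands": [
    [0,0,-0.07,-0.77,-0.23,0,0],
    [0,0,-0.14,-1.55,-0.4,0,0],
    [0,0,-0.209,-2.34,-0.52,0,0],
    [0,0,-0.279,-3.14,-0.58,0,0],
    [0,0,-0.349,-3.94,-0.58,0,0],
    [0,0,-0.419,-4.73,-0.54,0,0],
    [0,0,-0.489,-5.53,-0.43,0,0],
    [0,0,-0.559,-6.31,-0.27,0,0]
  ]
}}

```text
t: 46.5
eef_pos: [0.5412, -0.1613, 0.0656]
ee_rot: [2.876, 1.265, 0.002]
contact_force: [-1.1, 2.0, 2.0]
opening: 0.0098
grip_force: 30.3
```

```bash
python3 - <<'E'
from h import *
o=st(); p=np.array(o["eef_pos"])[:2]; H=np.array([.5958,-.2619])
print("r",np.hypot(*(p-H)),"ang",np.degrees(np.arctan2(*(p-H)[::-1])))
E
```

```text
t 46.5 p [ 0.5412 -0.1613  0.0656] R [[0.676, 0.737, 0.001], [0.737, -0.676, 0.0], [0.001, 0.0, -1.0]] F [-1.1  2.   2. ] op 0.0098 gf 30.328545570373535
r 0.11449612223749892 ang 118.4998238684974
```

Emit:
{"op": "send_rows", "data": {
  "commands": [
    [0,0,-0.07,-0.77,-0.23,0,0],
    [0,0,-0.14,-1.55,-0.4,0,0],
    [0,0,-0.209,-2.34,-0.52,0,0],
    [0,0,-0.279,-3.14,-0.58,0,0],
    [0,0,-0.349,-3.94,-0.58,0,0],
    [0,0,-0.419,-4.73,-0.54,0,0],
    [0,0,-0.489,-5.53,-0.43,0,0],
    [0,0,-0.559,-6.31,-0.27,0,0]
  ]
}}

```text
t: 47.3
eef_pos: [0.496, -0.2061, 0.0655]
ee_rot: [-2.415, -2.009, -0.0]
contact_force: [-3.0, 2.7, 4.1]
opening: 0.0093
grip_force: 30.5
```

Emit:
{"op": "send_rows", "data": {
  "commands": [
    [0,0,-0.035,-0.38,-0.12,0,0],
    [0,0,-0.07,-0.77,-0.23,0,0],
    [0,0,-0.105,-1.16,-0.32,0,0],
    [0,0,-0.122,-1.36,-0.36,0,0],
    [0,0,-0.14,-1.55,-0.4,0,0],
    [0,0,-0.157,-1.75,-0.43,0,0],
    [0,0,-0.175,-1.95,-0.46,0,0],
    [0,0,-0.175,-1.95,-0.46,0,0]
  ]
}}

```text
t: 48.1
eef_pos: [0.4893, -0.2209, 0.0655]
ee_rot: [-2.232, -2.207, -0.009]
contact_force: [1.6, 16.4, 7.8]
opening: 0.0096
grip_force: 30.8
```

```bash
python3 - <<'E'
from h import *
o=st(); p=np.array(o["eef_pos"])[:2]; H=np.array([.5958,-.2619])
print("r",np.hypot(*(p-H)),"ang",np.degrees(np.arctan2(*(p-H)[::-1])))
E
```

```text
t 48.1 p [ 0.4893 -0.2209  0.0655] R [[0.011, 1.0, 0.002], [1.0, -0.011, 0.006], [0.006, 0.002, -1.0]] F [ 1.6 16.4  7.8] op 0.0096 gf 30.835785269737244
r 0.11411042459073883 ang 158.96164447457267
```

Emit:
{"op": "send_rows", "data": {
  "commands": [
    [0,0,0,-0.05,0,0,0],
    [0,0,0,-0.1,0,0,0],
    [0,0,0,-0.15,0,0,0],
    [0,0,0,-0.2,0,0,0],
    [0,0,0,-0.2,0,0,0],
    [0,0,0,-0.2,0,0,0],
    [0,0,0,-0.2,0,0,0],
    [0,0,0,-0.2,0,0,0]
  ]
}}

```text
t: 48.9
eef_pos: [0.4893, -0.221, 0.0654]
ee_rot: [-2.23, -2.205, -0.011]
contact_force: [2.1, 23.4, 11.9]
opening: 0.0094
grip_force: 31.1
```

```bash
python3 - <<'E'
from h import *
o=st(); p=np.array(o["eef_pos"])[:2]; H=np.array([.5958,-.2619])
print("r",np.hypot(*(p-H)),"ang",np.degrees(np.arctan2(*(p-H)[::-1])))
E
```

```text
t 48.9 p [ 0.4893 -0.221   0.0654] R [[0.011, 1.0, 0.001], [1.0, -0.011, 0.009], [0.009, 0.001, -1.0]] F [ 2.1 23.4 11.9] op 0.0094 gf 31.139338713010147
r 0.11408790336440107 ang 159.01826832496982
```

Emit:
{"op": "send_rows", "data": {
  "commands": [
    [0,0,0,0.2,0,0,0],
    [0,0,0,0.4,0,0,0],
    [0,0,0,0.45,0,0,0.1],
    [0,0,0,0.45,0,0,0.25],
    [0,0,0,0.45,0,0,0.4],
    [0,0,0,0.45,0,0,0.4],
    [0,0,0,0.45,0,0,0.4],
    [0,0,0,0.45,0,0,0.4]
  ]
}}

```text
t: 49.7
eef_pos: [0.4882, -0.2222, 0.0645]
ee_rot: [2.234, 2.209, -0.0]
contact_force: [0.9, 0.1, -0.1]
opening: 0.034
grip_force: 0.0
```

Emit:
{"op": "send_rows", "data": {
  "commands": [
    [0,0,0,0,0,-2,0.4],
    [0,0,0,0,0,-4,0.4],
    [0,0,0,0,0,-7,0.4],
    [0,0,0,0,0,-10,0.4],
    [0,0,0,2,0,-14,0.4],
    [0,0,0,8,0,-14,0.4],
    [0,0,0,12,0,-14,0.4],
    [0,0,0,16,0,-14,0.4]
  ]
}}

```text
t: 50.5
eef_pos: [0.4898, -0.0601, 0.205]
ee_rot: [2.234, 2.208, 0.001]
contact_force: [0.0, -0.3, 0.7]
opening: 0.034
grip_force: 0.0
```

```bash
python3 - <<'E'
from h import *
st()
c=cam("top"); s=cam("scene")
# compare with the start picture: door/cabinet region and fin top
o0=cv2.imread("pics/top0.png"); now=cv2.resize(c["color"][:,:,::-1],None,fx=1.5,fy=1.5,interpolation=cv2.INTER_CUBIC)
# bar: darkest column profile rows left of the panel
for n,im in(("start",o0),("now",now)):
    g=cv2.cvtColor(im,cv2.COLOR_BGR2GRAY).astype(int); print(n,"row315-",g[306:322:3,455:496:3].tolist())
g=cv2.cvtColor(c["color"],cv2.COLOR_RGB2GRAY); print("inside roof-gap"); print(g[182:216:3,316:346:2])
for n,cc in(("top",c),("scene",s)):
  for k,z in(("tray_handle",.065),("cabinet_door_handle",.058),("vial_mid",0),("dropper",0),("dropper_white",0)):
    print(n,k,[(round(q["conf"],2),np.round(atz(cc,q["xy"],z)[:2],3).tolist()) for q in ctrl.spot_point(n,k)[:2]])
E
```

```text
t 50.5 p [ 0.4898 -0.0601  0.205 ] R [[0.011, 1.0, 0.001], [1.0, -0.011, 0.0], [0.0, 0.001, -1.0]] F [ 0.  -0.3  0.7] op 0.034 gf 0.0
start row315- [[151, 148, 147, 146, 147, 146, 141, 89, 77, 146, 109, 106, 109, 104], [147, 145, 109, 130, 132, 136, 132, 100, 99, 148, 109, 102, 104, 105], [148, 138, 80, 97, 106, 113, 113, 113, 108, 150, 106, 106, 104, 106], [147, 143, 96, 89, 91, 88, 93, 68, 79, 151, 110, 105, 104, 103], [148, 142, 98, 90, 100, 108, 105, 63, 82, 148, 112, 108, 106, 103], [148, 146, 138, 139, 141, 146, 134, 68, 84, 144, 139, 133, 129, 119]]
now row315- [[154, 154, 154, 148, 155, 152, 152, 105, 66, 136, 106, 80, 79, 81], [155, 153, 120, 123, 138, 142, 136, 112, 91, 139, 113, 109, 110, 105], [155, 147, 84, 94, 113, 117, 118, 121, 109, 143, 111, 109, 110, 107], [154, 147, 98, 94, 93, 92, 98, 71, 82, 152, 106, 108, 104, 105], [153, 147, 105, 96, 106, 114, 101, 70, 84, 152, 101, 98, 98, 97], [154, 153, 142, 140, 148, 150, 137, 74, 85, 147, 142, 142, 133, 123]]
inside roof-gap
[[155 111  70 136  94  65  65  61  64  58  62  62  62  93 165]
 [151  91  77 148  96  65  69  72  
[... 436 characters left out ...]
109 109 109 111  91  63 127 170]
 [ 90  77 117 142 108 105 108 106 109 106 109  74  69 130 170]
 [ 93  60 123 138  99 103 100  96 111 108 106  91  71 138 170]
 [128  66 106 133 141 142 145 146 154 156 156 156 150 156 168]]
top tray_handle [(0.71, [0.518, -0.29])]
top cabinet_door_handle [(0.78, [0.492, -0.213])]
top vial_mid [(0.41, [0.505, 0.288])]
top dropper [(0.62, [0.678, 0.183]), (0.39, [0.493, -0.229])]
top dropper_white [(0.36, [0.727, -0.062])]
scene tray_handle [(0.62, [0.51, -0.292])]
scene cabinet_door_handle [(0.88, [0.479, -0.222]), (0.7, [0.519, -0.286])]
scene vial_mid [(0.45, [0.508, 0.311])]
scene dropper [(0.6, [0.666, 0.174])]
scene dropper_white [(0.43, [0.707, -0.067])]
```

```bash
python3 -c "
from h import *
print(ctrl.job_done())"
```

```text
the job is handed in; nothing more can be done
None
```

I handed the job in at about 50 s of robot time, and no verdict came back: both puffs went fully down, both optics present (objective and eyepiece) stand on the tray, the tray is in the cabinet (about 7 mm short of the middle of its home range by my estimate), the door is shut against its stop, and I saw no vial or bottle disturbed.

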